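Charge the grinding jar and snap its lid on

ROBOT

A 7-joint arm with a two-finger parallel gripper is mounted at the origin on the work surface. World frame = base frame: x ahead of the robot, y to its left, z up, the work surface at z = 0. Lengths are in m, angles in degrees, forces in N, time in s.
With the tool pointing down it reaches from about 0.425 to 0.875 m from the base axis. Payload 4.7 kg.
Tool frame: the origin (TCP) lies midway between the tips of the shut fingers; the grasp point (between the pads) lies 19 mm behind it; z points along the fingers, y is the line along which they close (so a half turn about z gives the same grasp; the last joint's range is limited). The gripper opens to 87 mm and grips with 3 to 60 N. Pads are 19 mm wide; open, the fingers measure 117 mm over their backs; the gripper's body (75 mm by 190 mm) begins 51 mm behind the grasp point.
Start: joints at [-73.734, 18.392, -4.016, 83.108, 1.295, 78.541, -3.26], TCP at [0.173, 0.626, 0.223] pointing down, gripper open.
Joint ranges: [-163.93, 163.93], [-17.29, 119.83], [-79.2, 71.16], [3.27, 140.29], [-89.18, 269.18], [5.43, 117.66], [-154.24, 154.24]. Speed limits (degrees/s): [147.25, 147.25, 180, 180, 180, 180, 180].

INTERFACE

Orientations are given as [roll, pitch, yaw] about the fixed x, y, z axes, in that order (R = Rz(yaw) Ry(pitch) Rx(roll)).
In Python, from cell import env gives the robot as it stands. The module is installed in compiled form; this text tells all that it offers.
- The arm moves only by the tool step_arm, never from a script. Its argument "rows" is a list of rows, each an object with "angular": the turn, a rotation vector about the tool's x, y, z in units of pi rad (1.0 is pi rad), a list of three; "slide": the shift along the tool's x, y, z in units of 500 mm (1.0 is 500 mm), a list of three; "jaw": the opening, from 0 (shut) to 1 (fully open). A call has 1 to 10 rows; each row shifts and turns the commanded pose from where the row before left it, along the tool's axes as they then stand; what a row does not reach is not made up. A row lasts 1/8 s, in which the tool goes at most 62.5 mm and 10.7 degrees, less where a joint would pass 70% of its speed; a pose out of reach is approached as far as the arm can. A call with a number of a shift or a turn outside -1 to 1 is refused whole. A call with a gripper value outside its range is refused whole. The fingers move at their own pace and stop on an object; "newtons" is the grip in N (left out, the last holds). Time passes only in rows, so rows that do not move let the fingers close. It gives the time, the measured TCP pose, the force, the opening and the grip force at its end, in the units of the state.
- env.get_obs(): the state, without advancing time (a new reading comes with each control period).
- env.read_camera(name): name is "scene" or "top" or "wrist"; returns the picture (400x640x3 uint8, red, green, blue); there is no depth.
- env.camera_info(name): a dict with "fx", "fy", "cx", "cy" (pixels), "k1" (the pictures are not rectified: a ray, as slopes to the right and down, at radius r is drawn at 1 + k1 r^2 times it, then the intrinsics apply), "R" (3x3) and "t" (3): a world point X has camera coordinates R X + t. Camera axes: x right, y down, z forward; pixel columns grow to the right and rows downward; lengths in m; the calibration is good to about 2 mm. A picture is of the moment at which its call begins: read the wrist's pose just before it. camera_info takes no time and is no camera call; for the wrist camera it gives the pose at the moment of the call.
- env.sign_off(): hands the job in; it is judged then, once.
The state is a dict: "time_s": time; "qpos": joint angles; "joint_velocities": joint speeds; "effort": joint torques, N m; "tool_pos": TCP position; "tool_rot": TCP orientation; "force": force on the tool from outside, world axes, zero at the start; "wrist_torque": the same for the moment, N m; "grip_width": finger opening in m; "grasp_force": force on a finger pad.
Only numpy, scipy, OpenCV 4.12 (cv2) and the standard library are available. Lean on these libraries where they do the work, as an engineer would, in place of code of your own. Each camera call takes 0.05 s, during which the arm holds its last target. There are 200 camera calls.

TASK

Pour all six white grinding balls out of the beaker into the open grinding jar and stand the empty beaker upright on the bench again. Then set the lid on the jar and press it straight down until both orange clips snap over its edge, and keep pressing: finish while your gripper is still pushing the lid firmly down against the blue seal. Leave the amber bottle, the tube rack and the brush as they are.

Things in the scene. Friction and masses are not known exactly. Their poses are not given: they have to be found in the camera images.
- jar: Round steel jar, fixed upright in a square teal base (124 x 124 x 25 mm), cannot move. Origin: centre of the base's underside, on the bench; z up along the jar's axis. Jar outside 75 mm, inside 67 mm across, inner floor 31 mm and mouth (top of the blue seal) 88 mm above the bench. Two orange clips stand beside it on its +x and -x sides, up to 112 mm high.
- jar_seat (a point): Centre of the jar's mouth, 88 mm above the bench, level with the top of the unpressed blue seal on which the lid's disc sits.
- clip_a (a joint): Orange spring clip, 22 mm wide, on the jar's +x side: m pushed outward, 0 closed, 0.007 most. Hook reaches to 38 mm from the jar's axis, underside 95 mm above the bench; a ramp above it leads from 97 mm high out to 44.5 mm at 110.5 mm. Stem 44 to 50 mm from the axis. The lid's disc, pressed down, spreads both clips 4 mm (force rises to 8 to 15 N in all), then they snap back over it.
- clip_b (a joint): The same orange spring clip on the jar's -x side; m pushed outward (jar -x), 0 closed.
- seal (a joint): Blue sprung sealing ring on the jar's mouth: m pressed down, 0 free, 0.004 most. Takes 3 N to start, then 3 N per mm, springs back. The clips snap over the lid when the seal is about at 0 (disc underside 88 mm, disc top 94 mm above the bench); firm pressing afterwards sinks it 1 to 3 mm (6 to 12 N).
- lid: Loose round lid, 52 mm high, about 0.12 kg, stands knob up. Origin: centre of its underside. From below: grey plug 62 mm across, 14 mm high, tapered to 53 mm at its foot (2 mm play in the jar all round); teal disc from 14 to 20 mm, 78 mm across below, 84 mm at its top edge; black round knob 24 mm across from 20 to 52 mm. Seated on the free seal, its origin is 74 mm above the jar's origin.
- beaker: Loose straight pale-blue round beaker, open on top, outer diameter 58 mm, height 62 mm, wall 3 mm, floor 4 mm, about 0.09 kg; origin: centre of its underside, z towards its mouth. It stands on the bench and holds the balls at the start; they roll out once it is tipped 10 to 25 degrees past level.
- ball0_center (a point): Centre of white ceramic grinding ball 1 of 6, 15 mm diameter, about 10 g, smooth, rolls and slides easily; starts on the beaker's floor.
- ball1_center (a point): Centre of white ceramic grinding ball 2 of 6, 15 mm diameter, about 10 g, smooth, rolls and slides easily; starts on the beaker's floor.
- ball2_center (a point): Centre of white ceramic grinding ball 3 of 6, 15 mm diameter, about 10 g, smooth, rolls and slides easily; starts on the beaker's floor.
- ball3_center (a point): Centre of white ceramic grinding ball 4 of 6, 15 mm diameter, about 10 g, smooth, rolls and slides easily; starts on the beaker's floor.
- ball4_center (a point): Centre of white ceramic grinding ball 5 of 6, 15 mm diameter, about 10 g, smooth, rolls and slides easily; starts on the beaker's floor.
- ball5_center (a point): Centre of white ceramic grinding ball 6 of 6, 15 mm diameter, about 10 g, smooth, rolls and slides easily; starts on the beaker's floor.
- amber_bottle: Bystander: amber bottle with a teal cap, 64 mm diameter, 150 mm high, upright; origin under its centre.
- tube_rack: Bystander: steel rack with capped tubes, 50 x 140 mm, 90 mm high, long side along its y; origin under its centre.
- brush: Bystander: small brush, about 150 mm long, lying along its x on the bench.
There are look-alikes about, which are no part of the job. What is shaped like the lid but green or pink is not meant.

How it is judged (in metres and radians):
On the way, in this order (a step that is already met when the one before it is completed fails the run):
1. the beaker is tipped over the jar (angle between beaker's own z axis and vertical above 0.8 rad and horizontal distance between beaker and jar below 0.16 m and height (world z) of beaker above 0.06 m), for 0.05 s.
2. all six balls are in the jar (z of ball0_center in the frame of jar between 0.025 and 0.078 m and horizontal distance between each of ball0_center, ball1_center, ball2_center, ball3_center, ball4_center, ball5_center and jar below 0.036 m and z of ball1_center in the frame of jar between 0.025 and 0.078 m and z of ball2_center in the frame of jar between 0.025 and 0.078 m and z of ball3_center in the frame of jar between 0.025 and 0.078 m and z of ball4_center in the frame of jar between 0.025 and 0.078 m and z of ball5_center in the frame of jar between 0.025 and 0.078 m), for 0.2 s.
3. the lid is pressed down and both clips have snapped over it (z of lid in the frame of jar below 0.0755 m and horizontal distance between lid and jar below 0.004 m and angle between the z axis of lid and the z axis of jar, either way round below 0.06 rad and value of joint each of clip_a, clip_b below 0.0015 m), for 0.1 s.
At the end, for the whole second after the job is handed in: All six balls are inside the jar; the lid is centred on it (4 mm), level (0.06 rad) and down on the seal with both clips back within 1.5 mm of rest; the robot still touches the lid and presses the seal down by more than 0.8 mm (about 5.5 N); the beaker stands upright on the bench, let go (all of step 2 and all of step 3 and angle between beaker's own z axis and vertical below 0.1 rad and height (world z) of beaker between -0.004 and 0.006 m and contact force between the fingers and beaker below 0.1 N and linear speed of beaker below 0.03 m/s and value of joint seal above 0.0008 m and contact force between any of the fingers, the arm and lid above 2 N); the arm keeps its last pose, push and grip.
It fails at once if the amber bottle is knocked or pushed away (more than 30 mm) (distance of amber_bottle from where it was at the start of the episode above 0.03 m or angle between amber_bottle's own z axis and vertical above 0.4 rad).
It fails at once if the tube rack is knocked or pushed away (more than 30 mm) (distance of tube_rack from where it was at the start of the episode above 0.03 m or angle between tube_rack's own z axis and vertical above 0.4 rad).
It fails at once if the brush is knocked or pushed away (more than 30 mm) (distance of brush from where it was at the start of the episode above 0.03 m).
It also fails if it takes over 72 s, if anything falls off the work surface, if the arm or the gripper's body presses on something with over 40 N, if the wrist force passes 120 N, or if a joint passes its speed limit or range.

## Working session

There is one attempt and no reset: what is moved stays moved. The work goes in short steps, Python scripts to look and compute and a tool call to move; the robot and the scene stay as the last step left them, time stands still between calls to the robot, and variables do not carry over. Pictures are saved under pics/ and viewed, at most 10 in all, crops included, and the job is handed in when it is done.

Besides the shell and the picture viewer there is one more tool, called after "Call:" in YAML: its name, and indented under it one key for each argument. step_arm: Moves the arm, as the interface text tells. Shifts and turns lie within -1 to 1; 1 stands for 500 mm of shift or pi rad of turn. Its arguments: {"type":"object","properties":{"rows":{"type":"array"},"newtons":{"type":"number"}},"required":["rows"]}

```bash
mkdir -p pics
python3 - <<'E'
from cell import env
import cv2,numpy as np
o=env.get_obs();print({k:np.round(v,4).tolist() for k,v in o.items()})
a=[]
for n in("scene","top"):
    im=env.read_camera(n);cv2.imwrite(f"pics/{n}0.png",im[:,:,::-1]);i=env.camera_info(n);print(n,{k:np.round(v,4).tolist() for k,v in i.items()})
E
```

```text
{'time_s': 0.0, 'qpos': [-73.7358, 18.4377, -4.0165, 83.1757, 1.2966, 78.5406, -3.2588], 'joint_velocities': [0.0436, -0.0355, -0.0954, 0.0824, 0.0147, -0.0031, 0.0113], 'effort': [0.0001, -49.1291, -0.4038, -31.252, -0.0639, 0.0439, 0.0002], 'tool_pos': [0.1731, 0.6259, 0.2215], 'tool_rot': [-179.8913, 0.007, 164.548], 'force': [0.2935, -0.0505, 0.1145], 'wrist_torque': [0.0058, 0.0188, 0.0088], 'grasp_force': 0.0, 'grip_width': 0.0875}
scene {'fx': 479.8515, 'fy': 479.8515, 'cx': 317.9091, 'cy': 200.2812, 'k1': -0.0179, 'R': [[0.8118, 0.5838, 0.0129], [0.4633, -0.6306, -0.6227], [-0.3554, 0.5115, -0.7824]], 't': [-0.47, -0.1798, 1.2917]}
top {'fx': 418.4182, 'fy': 418.4182, 'cx': 319.6545, 'cy': 190.7309, 'k1': -0.0656, 'R': [[0.0081, -1.0, 0.0035], [-0.996, -0.0084, -0.0888], [0.0889, -0.0027, -0.996]], 't': [0.0127, 0.5873, 1.191]}
```

View pics/scene0.png

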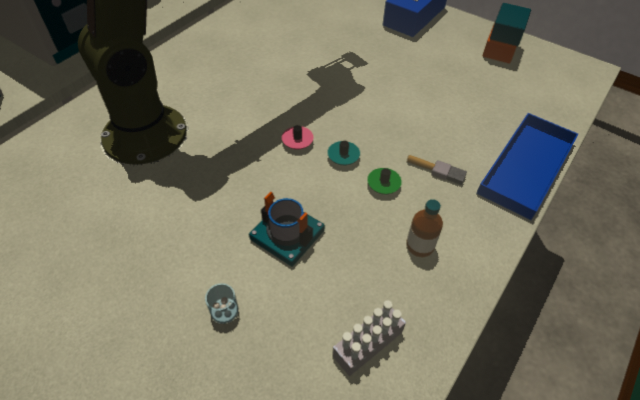

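View pics/top0.png

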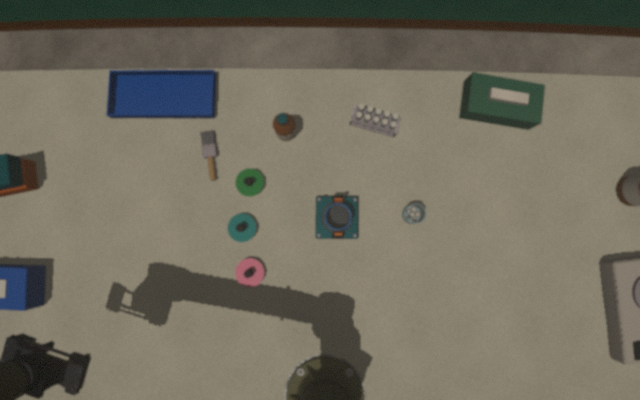

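The scene view shows the teal lid at (344,152), with look-alikes in pink at (297,138) and green at (384,181). The jar is at (287,220), the beaker with balls at (222,305), the bottle at (424,232), the rack at (370,335) and the brush at (437,168). In the top view the lid is at (243,227), pink at (250,271), green at (250,181), the jar at (337,216) and the beaker at (413,212).

Things that could be mistaken for what I want:
- **Lid:** pink, green, the jar's teal base and the bottle cap at (433,207). I choose the teal one, scene (344,152).
- **Beaker:** the grey cylinder in the top view at (630,187). I choose (413,212).

```bash
cat > h.py <<'E'
from cell import env
import cv2,numpy as np
from scipy.spatial.transform import Rotation as Ro
def ray(i,uv):
    K=np.array([[i["fx"],0,i["cx"]],[0,i["fy"],i["cy"]],[0,0,1.]])
    q=(np.array(uv,float)-[i["cx"],i["cy"]])/i["fx"]; p=q.copy()
    for _ in range(8): p=q/(1+i["k1"]*(p@p))
    R=np.array(i["R"]);t=np.array(i["t"])
    d=R.T@np.r_[p,1]; return -R.T@t, d/np.linalg.norm(d)
def plane(i,uv,z):
    c,d=ray(i,uv); return c+d*(z-c[2])/d[2]
def tri(*iu):
    A=np.zeros((3,3));b=np.zeros(3);L=[]
    for i,uv in iu:
        c,d=ray(i,uv);P=np.eye(3)-np.outer(d,d);A+=P;b+=P@c;L.append((P,c))
    x=np.linalg.solve(A,b); return x,[round(float(np.linalg.norm(P@(x-c)))*1e3,1) for P,c in L]
def proj(i,X):
    c=np.array(i["R"])@X+np.array(i["t"]);p=c[:2]/c[2];p=p*(1+i["k1"]*(p@p))
    return p*i["fx"]+[i["cx"],i["cy"]]
def blobs(im,lo,hi,amin=15):
    hsv=cv2.cvtColor(im,cv2.COLOR_RGB2HSV);m=cv2.inRange(hsv,np.array(lo),np.array(hi))
    n,l,s,c=cv2.connectedComponentsWithStats(m)
    return m,[(s[k,4],np.round(c[k],1).tolist(),s[k,:4].tolist()) for k in range(1,n) if s[k,4]>=amin]
E
python3 - <<'E'
from h import *
for n,pts in (("scene",[(344,155),(297,141),(384,185),(260,235),(222,290),(222,318),(269,200),(303,222)]),("top",[(243,235),(250,262),(250,188),(322,200),(413,212),(338,199),(338,234)])):
    im=cv2.imread(f"pics/{n}0.png")[:,:,::-1].copy();hsv=cv2.cvtColor(im,cv2.COLOR_RGB2HSV)
    for u,v in pts: print(n,u,v,hsv[v,u])
    for nm,lo,hi in (("teal",(80,90,40),(95,255,255)),("orange",(3,150,90),(14,255,255))):
        print(nm,[b for b in blobs(im,lo,hi)[1]])
E
```

```text
scene 344 155 [56 41 44]
scene 297 141 [176 123  81]
scene 384 185 [ 53 102  60]
scene 260 235 [ 90 209  78]
scene 222 290 [70 29 78]
scene 222 318 [ 85  38 147]
scene 269 200 [ 11 229  87]
scene 303 222 [ 10 173  68]
teal [(np.int32(648), [513.1, 15.9], [496, 3, 35, 27]), (np.int32(452), [343.1, 153.7], [328, 142, 32, 23]), (np.int32(105), [432.8, 204.8], [427, 200, 13, 11]), (np.int32(151), [314.0, 225.1], [308, 216, 16, 21]), (np.int32(526), [273.3, 242.5], [250, 221, 52, 41])]
orange [(np.int32(23), [268.1, 195.3], [265, 192, 7, 7]), (np.int32(52), [419.1, 214.6], [414, 210, 10, 10]), (np.int32(28), [302.9, 216.2], [299, 213, 8, 7])]
top 243 235 [ 85 120 104]
top 250 262 [176 101 166]
top 250 188 [ 61 109 101]
top 322 200 [87 89 80]
top 413 212 [ 18  36 120]
top 338 199 [ 11 169 133]
top 338 234 [ 13 169 136]
teal [(np.int32(38), [281.8, 118.4], [279, 115, 7, 8]), (np.int32(239), [3.6, 171.1], [0, 156, 10, 31]), (np.int32(220), [322.3, 217.3], [317, 197, 15, 40]), (np.int32(32), [352.1, 202.1], [346, 198, 11, 10]), (np.int32(469), [241.9, 227.3], [229, 214, 27, 27]), (np.int32(109), [351.8, 228.0], [344, 215, 13, 22])]
orange [(np.int32(85), [12.9, 189.1], [0, 185, 27, 9]), (np.int32(26), [337.9, 199.4], [335, 198, 7, 4]), (np.int32(18), [338.3, 233.5], [335, 232, 7, 4])]
```

Run:
```python
from h import *
s,t=env.camera_info("scene"),env.camera_info("top")
print("lid disc",tri((s,(344,153.5)),(t,(242.3,227.3))), plane(t,(242.3,227.3),.02))
print("beaker mouth",tri((s,(219.5,292)),(t,(413.5,211.5))))
print("beaker plane",plane(t,(413.5,211.5),.03),plane(s,(222,305),.03))
print("clips",tri((s,(268.1,195.3)),(t,(337.9,199.4))),tri((s,(302.9,216.2)),(t,(338.3,233.5))))
for n,u in (("green",(250,181)),("pink",(250,271)),("brush",(210,165)),("bottle",(284,122)),("rack",(375,119))):print(n,plane(t,u,.03))
i=env.camera_info("wrist");o=env.get_obs();R=Ro.from_euler("xyz",o["tool_rot"],degrees=True).as_matrix()
Rc=np.array(i["R"]);c=-Rc.T@i["t"];print("cam in tool",R.T@(c-o["tool_pos"]),R.T@Rc.T);print(i["fx"],R)
im=cv2.imread("pics/scene0.png");tp=cv2.imread("pics/top0.png")
f=lambda a,x,y,w:cv2.resize(a[y-w:y+w,x-w:x+w],(400,400),interpolation=cv2.INTER_CUBIC)
cv2.imwrite("pics/crop1.png",np.hstack([f(im,335,160,60),f(im,240,280,60)]))
```

```text
lid disc (array([0.48162304, 0.24445208, 0.01489808]), [3.2, 3.2]) [0.4790585  0.24153718 0.02      ]
beaker mouth (array([ 0.5253137 , -0.24777413,  0.06928892]), [2.4, 2.4])
beaker plane [ 0.52864015 -0.25496931  0.03      ] [ 0.52822379 -0.25579628  0.03      ]
clips (array([ 0.53013339, -0.05033055,  0.17876571]), [30.8, 30.8]) (array([ 0.49694439, -0.01351584,  0.04012982]), [40.3, 40.3])
green [0.6134985  0.22043963 0.03      ]
pink [0.35454514 0.21497831 0.03      ]
brush [0.65968697 0.33912819 0.03      ]
bottle [0.78934812 0.12435076 0.03      ]
rack [ 0.80098061 -0.14424505  0.03      ]
cam in tool [ 0.07297737  0.00070416 -0.16263606] [[-1.63869407e-04 -9.63779301e-01 -2.66701016e-01]
 [ 9.99999109e-01 -5.11170264e-04  1.23278892e-03]
 [-1.32446607e-03 -2.66700577e-01  9.63778526e-01]]
318.1552904044974 [[-9.63819684e-01  2.66554849e-01 -3.60200368e-04]
 [ 2.66555075e-01  9.63818262e-01 -1.65800923e-03]
 [-9.47827065e-05 -1.69403517e-03 -9.99998561e-01]]
```

View pics/crop1.png

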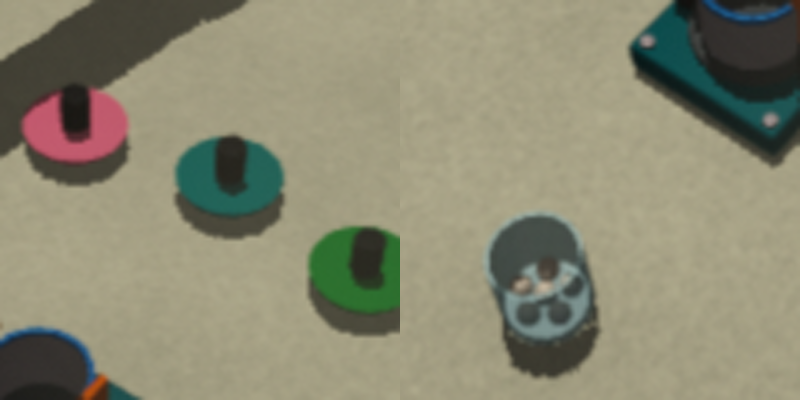

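The crop confirms the teal lid, between pink and green with its knob up, and the beaker with dark and white balls on its floor. Next I move the wrist camera over the lid.

```bash
cat >> h.py <<'E'
def tool():
    o=env.get_obs();return np.array(o["tool_pos"]),Ro.from_euler("xyz",o["tool_rot"],degrees=True)
def Rt(az,lean=0):
    """tool down, y radial at azimuth az; lean: degrees of tool z off vertical towards tool -x"""
    a=np.radians(az);y=np.array([np.cos(a),np.sin(a),0]);z=np.array([0,0,-1.]);x=np.cross(y,z)
    return Ro.from_matrix(np.c_[x,y,z])*Ro.from_euler("y",-lean,degrees=True)
def plan(pos,R):
    """turn first (tool rotvec/pi), then shift in new axes (/0.5)"""
    p,R0=tool();w=(R0.inv()*R).as_rotvec()/np.pi;d=R.inv().apply(np.array(pos)-p)/.5
    print("turn",w.round(4),"deg",round(np.linalg.norm(w)*180,1),"then slide",d.round(4),"mm",round(np.linalg.norm(d)*500,1))
E
python3 - <<'E'
from h import *
plan([.50,.20,.24],Rt(26))
E
```

```text
turn [-0.0005  0.0003  0.2697] deg 48.5 then slide [-1.0523  0.214  -0.0368] mm 537.2
```

Call:
step_arm:
  rows:
    - {"angular":[0,0,0.054],"slide":[0,0,-0.0074],"jaw":1}
    - {"angular":[0,0,0.054],"slide":[0,0,-0.0074],"jaw":1}
    - {"angular":[0,0,0.054],"slide":[0,0,-0.0074],"jaw":1}
    - {"angular":[0,0,0.054],"slide":[0,0,-0.0074],"jaw":1}
    - {"angular":[0,0,0.054],"slide":[0,0,-0.0074],"jaw":1}

```text
time_s: 0.72
tool_pos: [0.1732, 0.6262, 0.2405]
tool_rot: [-180.0, 0.1, 115.6]
force: [0.2, -0.7, -0.8]
grip_width: 0.0869
grasp_force: 0.0
```

Call:
step_arm:
  rows:
    - {"angular":[0,0,0],"slide":[-0.105,0.0214,0],"jaw":1}
    - {"angular":[0,0,0],"slide":[-0.105,0.0214,0],"jaw":1}
    - {"angular":[0,0,0],"slide":[-0.105,0.0214,0],"jaw":1}
    - {"angular":[0,0,0],"slide":[-0.105,0.0214,0],"jaw":1}
    - {"angular":[0,0,0],"slide":[-0.105,0.0214,0],"jaw":1}
    - {"angular":[0,0,0],"slide":[-0.105,0.0214,0],"jaw":1}
    - {"angular":[0,0,0],"slide":[-0.105,0.0214,0],"jaw":1}
    - {"angular":[0,0,0],"slide":[-0.105,0.0214,0],"jaw":1}
    - {"angular":[0,0,0],"slide":[-0.105,0.0214,0],"jaw":1}
    - {"angular":[0,0,0],"slide":[-0.105,0.0214,0],"jaw":1}

```text
time_s: 1.98
tool_pos: [0.4998, 0.1997, 0.2408]
tool_rot: [-180.0, -0.0, 116.0]
force: [0.2, -0.3, 0.2]
grip_width: 0.0872
grasp_force: 0.0
```

```bash
cat >> h.py <<'E'
import pickle
def snap(n):
    i=env.camera_info("wrist");im=env.read_camera("wrist");pickle.dump((i,im),open(f"pics/{n}.pkl","wb"))
    cv2.imwrite(f"pics/{n}.png",im[:,:,::-1]);return i,im
def load(n): return pickle.load(open(f"pics/{n}.pkl","rb"))
E
python3 - <<'E'
from h import *
print(tool()[0],env.get_obs()["tool_rot"],env.get_obs()["qpos"],env.get_obs()["time_s"]);i,im=snap("w1")
print("lid",proj(i,np.array([.48,.243,.02])),"jar",proj(i,np.array([.51,-.02,.088])))
E
```

```text
[0.4997526  0.1997101  0.24083371] [-1.79991372e+02 -1.43839862e-02  1.15955352e+02] [-48.18175461   4.00888455  24.91844811  98.39877471  -1.74006015
  77.97915085   3.00123498] 1.975
lid [324.48033205 136.17178976] jar [251.36525575 352.02419571]
```

View pics/w1.png

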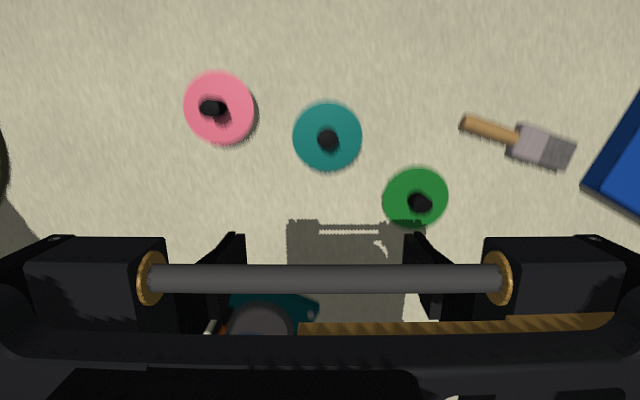

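The wrist view shows the teal lid at (327,137) with its knob at about (328,140), pink at (219,107), green at (415,195) and the brush at (520,140). The hand hides rows below about 230. I'll move on for a second view of the lid and a first view of the jar.

Call:
step_arm:
  rows:
    - {"angular":[0,0,0.04],"slide":[-0.09,0,0],"jaw":1}
    - {"angular":[0,0,0.04],"slide":[-0.09,0,0],"jaw":1}
    - {"angular":[0,0,0],"slide":[0,0,0],"jaw":1}

```text
time_s: 2.4
tool_pos: [0.5342, 0.1133, 0.241]
tool_rot: [-180.0, 0.1, 101.1]
force: [-0.1, 1.1, -0.0]
grip_width: 0.0869
grasp_force: 0.0
```

Run:
```python
from h import *
print(tool()[0]);i,im=snap("w2");j,jm=load("w1")
L=[]
for a,b in ((j,jm),(i,im)):
    m,bl=blobs(b[:230].copy(),(80,90,50),(95,255,255),300);print(bl)
    c=max(cv2.findContours(m,cv2.RETR_EXTERNAL,cv2.CHAIN_APPROX_NONE)[0],key=lambda c:cv2.contourArea(c) if c[:,0,1].max()<225 else 0)
    e=cv2.fitEllipse(c);print(e);L.append((a,e[0]))
    print(plane(a,e[0],.02))
    X=np.array([plane(a,p,.02)[:2] for p in c[:,0].astype(float)]);(cx,cy),r=cv2.minEnclosingCircle(X.astype(np.float32));print("circ",cx,cy,r)
print(tri(*L))
plan([.53,-.08,.24],Rt(-8))
```

```text
[0.53418199 0.1133072  0.24095203]
[(np.int32(3332), [327.0, 136.4], [293, 103, 69, 69])]
((327.0907897949219, 136.75), (66.60718536376953, 68.23360443115234), 80.70459747314453)
[0.48308231 0.24374697 0.02      ]
circ 0.48292768001556396 0.24335235357284546 0.04129613935947418
[(np.int32(4110), [299.8, 50.7], [263, 11, 75, 80])]
((299.6247253417969, 50.3875846862793), (73.31560516357422, 78.44860076904297), 173.38284301757812)
[0.48050178 0.24773958 0.02      ]
circ 0.480656236410141 0.24681082367897034 0.04193063825368881
(array([0.48237748, 0.24480197, 0.03816439]), [0.0, 0.0])
turn [-2.000e-04  1.000e-04  1.075e-01] deg 19.3 then slide [-0.3899  0.0479  0.0016] mm 196.4
```

Call:
step_arm:
  rows:
    - {"angular":[0,0,0.036],"slide":[-0.097,0.012,0],"jaw":1}
    - {"angular":[0,0,0.036],"slide":[-0.097,0.012,0],"jaw":1}
    - {"angular":[0,0,0.036],"slide":[-0.097,0.012,0],"jaw":1}
    - {"angular":[0,0,0],"slide":[-0.097,0.012,0],"jaw":1}
    - {"angular":[0,0,0],"slide":[0,0,0],"jaw":1}

```text
time_s: 3.08
tool_pos: [0.5626, -0.0771, 0.2411]
tool_rot: [180.0, 0.1, 81.8]
force: [0.0, 0.4, 0.7]
grip_width: 0.0872
grasp_force: 0.0
```

Run:
```python
from h import *
print(tool()[0],env.get_obs()["tool_rot"]);i,im=snap("w3")
s,t=env.camera_info("scene"),env.camera_info("top")
print("clips",tri((s,(268.1,195.3)),(t,(338.3,233.5))),tri((s,(302.9,216.2)),(t,(337.9,199.4))))
plan([.55,-.15,.24],Rt(-15))
```

```text
[ 0.56256534 -0.07714148  0.24106883] [1.79999772e+02 7.36142754e-02 8.17979888e+01]
clips (array([ 0.46635539, -0.03190691,  0.10755069]), [2.2, 2.2]) (array([ 0.55847941, -0.03068032,  0.10465781]), [2.0, 2.0])
turn [-0.0001 -0.0002  0.039 ] deg 7.0 then slide [-0.1538  0.0144  0.0018] mm 77.2
```

View pics/w3.png

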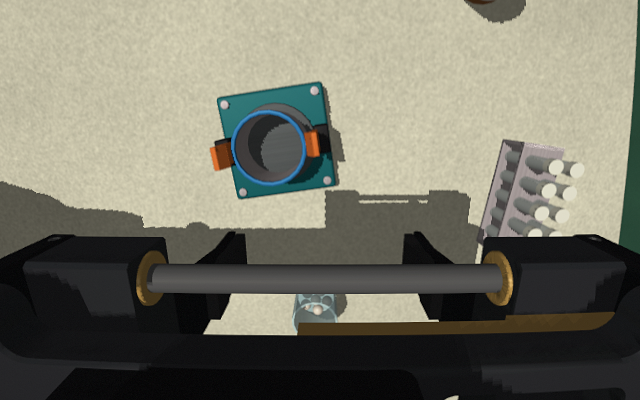

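The jar rim, a blue ring, is at (269,147). The clips are at (221,155) and (313,143), the rack is at (530,195), and the beaker is partly hidden at (316,310). I move on to the second jar view and then the beaker.

Call:
step_arm:
  rows:
    - {"angular":[0,0,0.039],"slide":[-0.077,0,0],"jaw":1}
    - {"angular":[0,0,0],"slide":[-0.077,0,0],"jaw":1}
    - {"angular":[0,0,0],"slide":[0,0,0],"jaw":1}

```text
time_s: 3.5
tool_pos: [0.5474, -0.1499, 0.2411]
tool_rot: [-180.0, 0.0, 75.0]
force: [0.8, -0.5, 0.3]
grip_width: 0.087
grasp_force: 0.0
```

Run:
```python
from h import *
print(tool()[0],env.get_obs()["tool_rot"]);i,im=snap("w4")
L=[]
for a,b in (load("w3"),(i,im)):
    m,bl=blobs(b[:230].copy(),(98,120,90),(115,255,255),50);print(bl)
    c=max(cv2.findContours(m,cv2.RETR_EXTERNAL,cv2.CHAIN_APPROX_NONE)[0],key=len)
    e=cv2.fitEllipse(cv2.convexHull(c));print(e);L.append((a,e[0]))
    X=np.array([plane(a,p,.088)[:2] for p in c[:,0].astype(float)]);print("circ",cv2.minEnclosingCircle(X.astype(np.float32)),plane(a,e[0],.088))
    m,bl=blobs(b[:230].copy(),(80,90,40),(95,255,255),200)
    c=max(cv2.findContours(m,cv2.RETR_EXTERNAL,cv2.CHAIN_APPROX_NONE)[0],key=cv2.contourArea)
    X=np.array([plane(a,p,.025)[:2] for p in c[:,0].astype(float)]);print("base",cv2.minAreaRect((X*1000).astype(np.float32)))
print(tri(*L))
plan([.58,-.31,.24],Rt(-26))
```

```text
[ 0.54737595 -0.14985869  0.24105705] [-1.79990754e+02  6.38915214e-03  7.49735457e+01]
[(np.int32(950), [268.7, 147.2], [231, 110, 75, 76])]
((268.1343688964844, 147.56753540039062), (73.90865325927734, 77.80038452148438), 146.5411376953125)
circ ((0.5135596394538879, -0.02942594327032566), 0.03781803697347641) [ 0.51387256 -0.02852155  0.088     ]
base ((513.998779296875, 7.9530439376831055), (46.529293060302734, 121.98370361328125), 89.80514526367188)
[(np.int32(1065), [256.8, 75.1], [217, 35, 80, 84])]
((256.3542785644531, 76.16083526611328), (78.50700378417969, 84.3233871459961), 161.49197387695312)
circ ((0.5135418772697449, -0.02993663214147091), 0.037756066769361496) [ 0.51398455 -0.02893623  0.088     ]
base ((514.124755859375, -66.34228515625), (49.356510162353516, 121.63314819335938), 89.90422058105469)
(array([ 0.51362749, -0.02865885,  0.08629741]), [0.1, 0.1])
turn [-0.0001 -0.0004  0.0619] deg 11.1 then slide [-0.2644  0.1998  0.0018] mm 165.7
```

Call:
step_arm:
  rows:
    - {"angular":[0,0,0.031],"slide":[-0.08,0.05,0],"jaw":1}
    - {"angular":[0,0,0.031],"slide":[-0.08,0.05,0],"jaw":1}
    - {"angular":[0,0,0],"slide":[-0.08,0.05,0],"jaw":1}
    - {"angular":[0,0,0],"slide":[0,0,0],"jaw":1}

```text
time_s: 4.05
tool_pos: [0.5761, -0.2887, 0.2401]
tool_rot: [-179.9, 0.1, 63.8]
force: [-0.4, 0.9, 0.0]
grip_width: 0.0872
grasp_force: 0.0
```

Run:
```python
from h import *
print(tool()[0],env.get_obs()["tool_rot"],env.get_obs()["qpos"]);i,im=snap("w5")
print(proj(i,np.array([.528,-.255,.062])))
```

```text
[ 0.57612603 -0.2886536   0.24006558] [-1.79948419e+02  1.19864874e-01  6.37910320e+01] [-11.90433782  21.87340132  47.7868981   83.9805664  -16.08169867
  81.30900586  10.04197026]
[271.19523325 174.86342094]
```

View pics/w5.png

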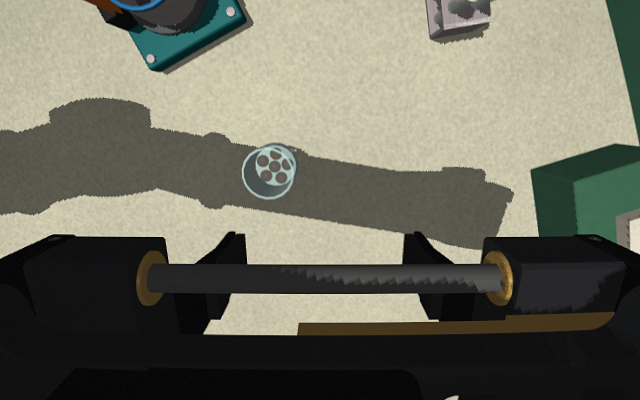

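The beaker rim circle is centred at about (269,172) with a radius of about 27 px, and six balls are visible on its floor. The jar is at the upper left.

Call:
step_arm:
  rows:
    - {"angular":[0,0,0],"slide":[-0.1,0,0],"jaw":1}
    - {"angular":[0,0,0],"slide":[0,0,0],"jaw":1}

```text
time_s: 4.35
tool_pos: [0.5527, -0.3331, 0.2411]
tool_rot: [-180.0, 0.0, 63.8]
force: [-0.3, -0.6, 0.2]
grip_width: 0.0871
grasp_force: 0.0
```

Run:
```python
from h import *
print(tool()[0]);i,im=snap("w6")
L=[]
for a,b in (load("w5"),(i,im)):
    u,v=proj(a,np.array([.528,-.255,.062])).astype(int);x0,y0=u-60,max(v-60,0);r=b[y0:v+55,x0:u+60].copy()
    m,bl=blobs(r,(78,25,60),(105,140,255),30);print(bl)
    c=max(cv2.findContours(m,cv2.RETR_EXTERNAL,cv2.CHAIN_APPROX_NONE)[0],key=len)[:,0].astype(float)+[x0,y0]
    e=cv2.fitEllipse(cv2.convexHull(c.astype(np.float32)));print(e);L.append((a,e[0]))
    X=np.array([plane(a,p,.062)[:2] for p in c]);print("circ",cv2.minEnclosingCircle(X.astype(np.float32)),plane(a,e[0],.062))
print(tri(*L),tri(L[0],(env.camera_info("scene"),(219.5,292)),L[1]))
```

```text
[ 0.55271521 -0.33308184  0.24111122]
[(np.int32(1529), [58.1, 58.4], [31, 30, 56, 55])]
((269.64605712890625, 170.77105712890625), (52.54175567626953, 57.973480224609375), 46.618507385253906)
circ ((0.5287986993789673, -0.24996642768383026), 0.0327165462076664) [ 0.52865427 -0.25029516  0.062     ]
[(np.int32(1085), [59.1, 64.5], [30, 35, 58, 52])]
((268.9732666015625, 127.29368591308594), (50.5662841796875, 57.43206787109375), 72.41262817382812)
circ ((0.5269150733947754, -0.25282278656959534), 0.030523253604769707) [ 0.52679649 -0.25367147  0.062     ]
(array([ 0.5220191 , -0.25259434,  0.03387943]), [0.0, 0.0]) (array([ 0.52993205, -0.25185885,  0.07804865]), [3.7, 2.1, 2.5])
```

```bash
cat > kin.py <<'E'
from h import *
import itertools
from scipy.optimize import least_squares
D=[([-73.7358,18.4377,-4.0165,83.1757,1.2966,78.5406,-3.2588],[.1731,.6259,.2215],[-179.8913,.007,164.548]),
([-48.18175461,4.00888455,24.91844811,98.39877471,-1.74006015,77.97915085,3.00123498],[.4997526,.1997101,.24083371],[-179.991,-.0144,115.955]),
([-11.90433782,21.87340132,47.7868981,83.9805664,-16.08169867,81.30900586,10.04197026],[.57612603,-.2886536,.24006558],[-179.948,.12,63.791])]
def fk(q,s,P):
    q=np.radians(q)*np.array([s[0],1,s[1],1,s[2],1,s[3]]);R=np.eye(3);p=np.zeros(3)
    for k,ax in enumerate("zyzyzyz"):
        R=R@Ro.from_euler(ax,q[k]).as_matrix()
        if k in P: p=p+R@np.array(P[k])
    return p,R
E
cat >> kin.py <<'E'
def getP(x): return {0:[x[0],0,x[1]],2:[x[2],0,x[3]],4:[x[4],0,x[5]],6:[x[6],0,x[7]]}
E
python3 - <<'E'
from kin import *
o=env.get_obs();D.append((o["qpos"],o["tool_pos"],o["tool_rot"]));print(o["qpos"])
for s in itertools.product([1,-1],repeat=4):
    off=[fk(d[0],s,{})[1].T@Ro.from_euler("xyz",d[2],degrees=True).as_matrix() for d in D]
    print(s,round(max(np.abs(o-off[0]).max() for o in off),4),off[0].round(2).tolist() if max(np.abs(o-off[0]).max() for o in off)<.02 else "")
E
```

```text
[ -7.95198953  22.16861348  48.47251374  83.77113376 -16.67826212
  81.51272436  14.81752622]
(1, 1, 1, 1) 1.4749 
(1, 1, 1, -1) 1.6066 
(1, 1, -1, 1) 1.5016 
(1, 1, -1, -1) 1.5936 
(1, -1, 1, 1) 1.5708 
(1, -1, 1, -1) 1.8074 
(1, -1, -1, 1) 1.4973 
(1, -1, -1, -1) 1.8048 
(-1, 1, 1, 1) 0.9996 
(-1, 1, 1, -1) 1.1356 
(-1, 1, -1, 1) 0.97 
(-1, 1, -1, -1) 1.1301 
(-1, -1, 1, 1) 0.5762 
(-1, -1, 1, -1) 0.5762 
(-1, -1, -1, 1) 0.608 
(-1, -1, -1, -1) 0.0 [[-0.0, -1.0, 0.0], [1.0, -0.0, 0.0], [-0.0, 0.0, 1.0]]
```

```bash
cat >> kin.py <<'E'
S=(-1,-1,-1,-1)
D.append(([-7.95198953,22.16861348,48.47251374,83.77113376,-16.67826212,81.51272436,14.81752622],[0.55271521,-0.33308184,0.24111122],[-180,0,63.8]))
x=least_squares(lambda x:np.ravel([fk(d[0],S,getP(x))[0]-d[1] for d in D]),[0,.3,0,.4,0,.4,0,.3])
P=getP(x.x)
lo=np.array([-163.93,-17.29,-79.2,3.27,-89.18,5.43,-154.24]);hi=np.array([163.93,119.83,71.16,140.29,269.18,117.66,154.24])
TF=Ro.from_matrix([[0,-1,0],[1,0,0],[0,0,1]])
def follow(q,waypts,n=12):
    """min-change IK along waypoints (pos,Rot); returns final q and worst errors"""
    q=np.array(q,float);p,R=fk(q,S,P);R=Ro.from_matrix(R)*TF
    for pos,Rg in waypts:
        w=(R.inv()*Rg).as_rotvec();p0=np.array(p)
        for k in range(1,n+1):
            pt=p0+(np.array(pos)-p0)*k/n;Rk=R*Ro.from_rotvec(w*k/n)
            def f(z):
                a,B=fk(z,S,P);return np.r_[(a-pt)*20,((Ro.from_matrix(B)*TF).inv()*Rk).as_rotvec()*5,(z-q)*1e-4]
            r=least_squares(f,np.clip(q,lo+.01,hi-.01),bounds=(lo,hi));q=r.x
        a,B=fk(q,S,P);print(np.round(q,0).astype(int),"err mm",np.round(np.linalg.norm(a-pt)*1e3,1),"deg",round(np.degrees(((Ro.from_matrix(B)*TF).inv()*Rk).magnitude()),1),"elbow/wrist",(fk(q,S,{0:P[0],2:P[2]})[0]).round(2),fk(q,S,{k:P[k] for k in(0,2,4)})[0].round(2))
        p,R=pos,Rg
    return q
E
python3 - <<'E'
from kin import *
print("fit",x.x.round(4),"res mm",np.abs(x.fun).max()*1e3)
q=env.get_obs()["qpos"];b=np.array([.5275,-.253]);j=np.array([.5138,-.0295])
for sg in (1,-1):
    print("sign",sg)
    # lean>0: tool z toward tool -x (right)
    L=Rt(-15,-45*sg);g=lambda R,z,xy:np.r_[xy,z]+R.apply([0,0,.019])
    E0=Rt(0,-10*sg);E=Rt(0,70*sg)
    follow(q,[(g(L,.2,b),L),(g(L,.038,b),L),(g(L,.25,b),L),(g(E0,.28,j+[0,-.1]),E0),(g(E,.20,j+[0,-.03*sg]),E)])
E
```

```text
fit [-0.0942 -7.8557 -0.0235  0.3855  0.0156  0.314  -0.3206 -7.7915] res mm 17.221372069503914
sign 1
[-72  65  71   3 -72 110 -82] err mm 6.0 deg 40.2 elbow/wrist [ 0.06  0.25 -7.68] [ 0.16  0.52 -7.57]
[-73  78  71   3 -73  96 -83] err mm 5.6 deg 39.9 elbow/wrist [ 0.06  0.28 -7.77] [ 0.17  0.57 -7.72]
[-71  60  71   3 -72 114 -82] err mm 6.2 deg 40.4 elbow/wrist [ 0.05  0.23 -7.66] [ 0.16  0.49 -7.52]
[-79  58  71   3 -71 116 -77] err mm 0.8 deg 5.4 elbow/wrist [ 0.02  0.23 -7.65] [ 0.09  0.5  -7.5 ]
[ 90  65  71   3 -69 110  90] err mm 9.9 deg 66.4 elbow/wrist [ 0.02 -0.25 -7.69] [ 0.   -0.55 -7.58]
sign -1
[103  66  71   3 -68 110  90] err mm 6.2 deg 41.8 elbow/wrist [-0.04 -0.25 -7.69] [-0.12 -0.54 -7.58]
[104  79  71   3 -69  96  90] err mm 5.8 deg 41.4 elbow/wrist [-0.05 -0.28 -7.78] [-0.14 -0.58 -7.74]
[103  61  71   3 -68 114  90] err mm 6.4 deg 41.9 elbow/wrist [-0.03 -0.24 -7.66] [-0.11 -0.51 -7.53]
[ 82  60  71   3 -68 116  86] err mm 1.1 deg 7.3 elbow/wrist [ 0.05 -0.23 -7.66] [ 0.08 -0.51 -7.52]
[-89  65  71   3 -72 110 -82] err mm 9.8 deg 66.0 elbow/wrist [-0.02  0.25 -7.69] [ 0.    0.55 -7.57]
```

Call:
step_arm:
  rows:
    - {"angular":[0,0.055,0],"slide":[0,0,0],"jaw":1}
    - {"angular":[0,0.055,0],"slide":[0,0,0],"jaw":1}
    - {"angular":[0,0,0],"slide":[0,0,0],"jaw":1}

```text
time_s: 4.78
tool_pos: [0.5522, -0.3338, 0.24]
tool_rot: [-179.9, -19.8, 63.6]
force: [-0.3, 0.2, 0.4]
grip_width: 0.087
grasp_force: 0.0
```

```bash
python3 - <<'E'
from kin import *
o=env.get_obs();d=(list(map(float,o["qpos"])),list(map(float,o["tool_pos"])),list(map(float,o["tool_rot"])));print(d)
s=open("kin.py").read()
s=s.replace('x=least_squares(lambda x:np.ravel([fk(d[0],S,getP(x))[0]-d[1] for d in D]),[0,.3,0,.4,0,.4,0,.3])',
f'''D.append({d!r})
x0=np.array([0,0,.34,0,0,.4,0,0,.4,0,0,.3])
x=least_squares(lambda x:np.r_[np.ravel([fk(d[0],S,getP(x))[0]-d[1] for d in D])*1e3,(x-x0)*5],x0)''')
s=s.replace("{0:[x[0],0,x[1]],2:[x[2],0,x[3]],4:[x[4],0,x[5]],6:[x[6],0,x[7]]}","{0:x[:3],2:x[3:6],4:x[6:9],6:x[9:]}")
open("kin.py","w").write(s)
E
cat > t.py <<'E'
from kin import *
print("fit",x.x.round(4),"res mm",np.abs(x.fun[:15]).max())
q=env.get_obs()["qpos"];b=np.array([.5275,-.253]);j=np.array([.5138,-.0295])
for sg in (1,-1):
    print("sign",sg)
    L=Rt(-15,-45*sg);g=lambda R,z,xy:np.r_[xy,z]+R.apply([0,0,.019])
    E0=Rt(0,-10*sg);E=Rt(0,70*sg)
    follow(q,[(g(L,.2,b),L),(g(L,.038,b),L),(g(L,.25,b),L),(g(E0,.28,j+[0,-.1]),E0),(g(E,.20,j+[0,-.03*sg]),E)])
E
python3 t.py
```

```text
([7.41026422318739, 25.046161892388003, 44.28143164938694, 82.0158820214476, -35.19617097285695, 88.9827356590974, 27.338451747704667], [0.5521965771567181, -0.3338217876738304, 0.2400121622427784], [-179.8586464817864, -19.800340326836903, 63.57584051963176])
fit [ 0.0072 -0.0177  0.2811  0.0014 -0.0069  0.4688  0.0157 -0.0053  0.5375
  0.0297  0.0021  0.3806] res mm 0.3700171901797056
sign 1
[ 18  31  36  89 -51  99  47] err mm 0.0 deg 0.0 elbow/wrist [ 0.23 -0.1   0.68] [ 0.49 -0.51  0.45]
[ 21  43  32  92 -55  90  57] err mm 0.0 deg 0.0 elbow/wrist [ 0.29 -0.14  0.63] [ 0.49 -0.51  0.29]
[ 18  28  36  86 -50 102  44] err mm 0.0 deg 0.0 elbow/wrist [ 0.21 -0.09  0.7 ] [ 0.49 -0.51  0.5 ]
[-11   5  30  96 -12  83  21] err mm 0.0 deg 0.0 elbow/wrist [ 0.05 -0.02  0.75] [ 0.54 -0.19  0.64]
[-43  28  14 107  50  93 -48] err mm 0.0 deg 0.0 elbow/wrist [0.18 0.13 0.7 ] [0.54 0.28 0.33]
sign -1
[-43  25  51 102  26  71 -20] err mm 0.0 deg 0.0 elbow/wrist [0.17 0.12 0.71] [ 0.62 -0.02  0.46]
[-38  40  44 105  20  57 -26] err mm 0.0 deg 0.0 elbow/wrist [0.26 0.17 0.64] [ 0.62 -0.02  0.3 ]
[-44  22  52 100  28  76 -18] err mm 0.0 deg 0.0 elbow/wrist [0.14 0.11 0.72] [ 0.62 -0.02  0.51]
[-44   0  50 100  10  79   3] err mm 0.0 deg 0.0 elbow/wrist [ 0.02 -0.01  0.75] [ 0.54 -0.07  0.64]
[ -1  36  39 102 -67 112  58] err mm 0.0 deg 0.0 elbow/wrist [ 0.28 -0.02  0.66] [ 0.54 -0.34  0.32]
```

The kinematic fit is good, with a 0.4 mm residual. The plan is to grasp with the hand leaning 45° to the right, then pour with the tool swung 70° the other way, which the model says is reachable.

```bash
cat >> h.py <<'E'
g=lambda R,z,xy:np.r_[xy,z]+R.apply([0,0,.019])
E
python3 - <<'E'
from h import *
R=Rt(-15,-45);b=np.array([.5275,-.2535]);G=g(R,.040,b);print(G,R.apply([0,0,1]))
plan(G-R.apply([0,0,.12]),R)
E
```

```text
[ 0.53097724 -0.24052276  0.02656497] [ 0.1830127   0.6830127  -0.70710678]
turn [ 0.0335  0.1395 -0.0542] deg 27.6 then slide [-0.1822 -0.0893  0.1815] mm 136.1
```

Call:
step_arm:
  rows:
    - {"angular":[0.0112,0.0465,-0.0181],"slide":[0,0,0],"jaw":1}
    - {"angular":[0.0112,0.0465,-0.0181],"slide":[0,0,0],"jaw":1}
    - {"angular":[0.0112,0.0465,-0.0181],"slide":[0,0,0],"jaw":1}
    - {"angular":[0,0,0],"slide":[-0.061,-0.03,0.06],"jaw":1}
    - {"angular":[0,0,0],"slide":[-0.061,-0.03,0.06],"jaw":1}
    - {"angular":[0,0,0],"slide":[-0.061,-0.03,0.06],"jaw":1}
    - {"angular":[0,0,0],"slide":[0,0,0],"jaw":1}

```text
time_s: 5.65
tool_pos: [0.5108, -0.3172, 0.1099]
tool_rot: [-179.6, -45.2, 75.3]
force: [0.1, 0.2, 0.4]
grip_width: 0.0867
grasp_force: 0.0
```

Run:
```python
from h import *
R=Rt(-15,-45);b=np.array([.5275,-.2535]);G=g(R,.040,b)
print(tool()[0],env.get_obs()["qpos"].round(0) if hasattr(env.get_obs()["qpos"],"round") else "")
plan(G,R);i,im=snap("w7")
print(proj(i,np.r_[b,.062]),proj(i,np.r_[b,0]))
```

```text
[ 0.51084658 -0.31717159  0.10994582] [ 26.  41.  35.  84. -51. 100.  56.]
turn [-0.0031 -0.0011  0.0011] deg 0.6 then slide [-0.0058 -0.0008  0.23  ] mm 115.0
[324.69733796 194.42881872] [324.87413366 227.85256617]
```

View pics/w7.png

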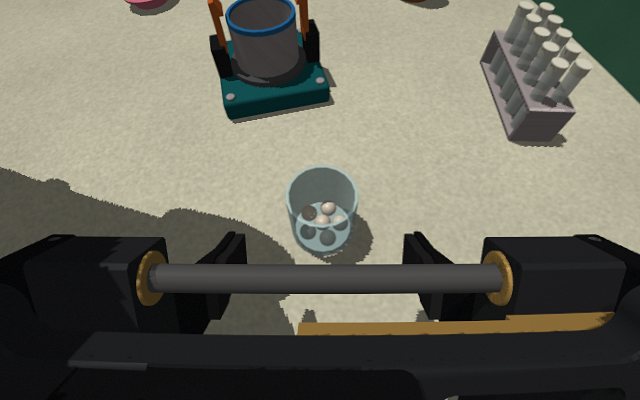

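The beaker rim centre is at (322,193), about 2.5 mm towards the robot from my estimate. It sits centred between the fingers, so I advance and grip.

Call:
step_arm:
  rows:
    - {"angular":[0,0,0],"slide":[-0.0015,-0.0015,0.046],"jaw":1}
    - {"angular":[0,0,0],"slide":[-0.0015,-0.0015,0.046],"jaw":1}
    - {"angular":[0,0,0],"slide":[-0.0015,-0.0015,0.046],"jaw":1}
    - {"angular":[0,0,0],"slide":[-0.0015,-0.0015,0.046],"jaw":1}
    - {"angular":[0,0,0],"slide":[0,0,0.046],"jaw":1}
    - {"angular":[0,0,0],"slide":[0,0,0],"jaw":0.9}

```text
time_s: 6.45
tool_pos: [0.528, -0.2416, 0.0278]
tool_rot: [-180.0, -45.1, 75.4]
force: [-0.2, -0.2, 0.4]
grip_width: 0.0826
grasp_force: 0.0
```

Call:
step_arm:
  rows:
    - {"angular":[0,0,0],"slide":[0,0,0],"jaw":0.75}
    - {"angular":[0,0,0],"slide":[0,0,0],"jaw":0.7}
    - {"angular":[0,0,0],"slide":[0,0,0],"jaw":0.65}
    - {"angular":[0,0,0],"slide":[0,0,0],"jaw":0.5}
    - {"angular":[0,0,0],"slide":[0,0,0],"jaw":0.5}
    - {"angular":[0,0,0],"slide":[0,0,0],"jaw":0.5}
  newtons: 20

```text
time_s: 7.2
tool_pos: [0.5278, -0.245, 0.0295]
tool_rot: [179.8, -45.0, 75.4]
force: [-2.6, -2.7, 3.1]
grip_width: 0.0564
grasp_force: 20.0
```

Run:
```python
from h import *
p,R=tool();print(p,R.as_matrix().round(3).tolist(),"grasp",p-R.apply([0,0,.019]))
```

```text
[ 0.52776095 -0.24495614  0.02949889] [[0.178, 0.967, 0.181], [0.685, -0.254, 0.683], [0.707, 0.002, -0.708]] grasp [ 0.5243224  -0.25793428  0.042943  ]
```

Run:
```python
from h import *
im=env.read_camera("scene")[:,:,::-1];i,w=snap("w8")
s=env.camera_info("scene");p,R=tool()
for z in (0,.062): print(proj(s,np.array([.525,-.2525,z])))
print("grasp px",proj(s,p-R.apply([0,0,.019])),"tip",proj(s,p))
a=cv2.resize(im[250:350,165:285],(480,400),interpolation=cv2.INTER_CUBIC)
b=cv2.resize(w[:,:,::-1],(320,200));b=np.vstack([b,np.zeros((200,320,3),np.uint8)])
cv2.imwrite("pics/comp1.png",np.hstack([a,b]))
```

```text
[224.05907674 309.58903849]
[219.54789377 295.37981809]
grasp px [218.8252952  301.74894499] tip [225.57605953 300.96081226]
```

View pics/comp1.png

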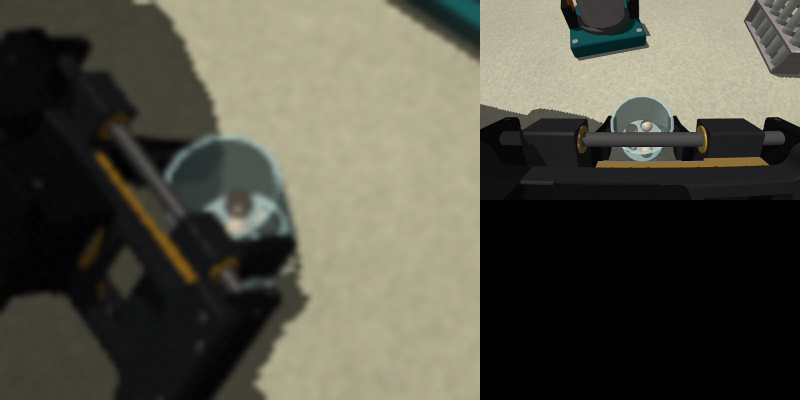

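The beaker is upright, but its rim is about 10 mm ahead of the pads at scene (222,296), so the grip is off-centre. I'll open, re-measure and advance.

Call:
step_arm:
  rows:
    - {"angular":[0,0,0],"slide":[0,0,0],"jaw":0.85}
    - {"angular":[0,0,0],"slide":[0,0,0],"jaw":1}
    - {"angular":[0,0,0],"slide":[0,0,0],"jaw":1}
    - {"angular":[0,0,0],"slide":[0,0,0],"jaw":1}

```text
time_s: 7.8
tool_pos: [0.5281, -0.2441, 0.029]
tool_rot: [179.8, -45.0, 75.5]
force: [0.5, -0.1, -0.5]
grip_width: 0.0847
grasp_force: 0.0
```

Run:
```python
from h import *
p,R=tool();print(p,"grasp",p-R.apply([0,0,.019]))
i,im=snap("w9");c=np.array([.526,-.247])
for z in(0,.062):print(proj(i,np.r_[c,z]))
for n,a,b in(("w",i,im),("scene",env.camera_info("scene"),env.read_camera("scene"))):
    u,v=proj(a,np.r_[c,.062]).astype(int);x0,y0=u-65 if n=="w" else u-18,v-65 if n=="w" else v-18
    r=b[y0:(228 if n=="w" else v+25),x0:(u+65 if n=="w" else u+18)].copy()
    m,bl=blobs(r,(78,25,60),(105,140,255),20);print(n,(x0,y0),bl)
    if n=="w":
        h=np.concatenate([k[:,0] for k in cv2.findContours(m,cv2.RETR_EXTERNAL,cv2.CHAIN_APPROX_NONE)[0] if len(k)>30])+[x0,y0]
        # outline of far rim edge: topmost row per column
        f=[(x,h[h[:,0]==x,1].min()) for x in range(h[:,0].min(),h[:,0].max()+1,2) if (h[:,0]==x).any()]
        X=np.array([plane(a,q,.062)[:2] for q in f])
        s=least_squares=__import__("scipy.optimize",fromlist=["x"]).least_squares(lambda k:np.hypot(X[:,0]-k[0],X[:,1]-k[1])-.029,[.526,-.25],loss="soft_l1",f_scale=.001);print("rim centre",s.x,np.abs(s.fun).mean())
```

```text
[ 0.52812318 -0.24407399  0.028954  ] grasp [ 0.52469517 -0.25706366  0.04238967]
[321.98503425 273.1500676 ]
[321.49323423 233.12631545]
w (np.int64(256), np.int64(168)) [(np.int32(153), [94.0, 34.4], [53, 24, 73, 36]), (np.int32(118), [26.7, 41.7], [10, 26, 44, 34])]
rim centre [ 0.52525878 -0.25398404] 0.0002111272611516287
scene (np.int64(203), np.int64(275)) [(np.int32(172), [11.7, 17.9], [3, 9, 16, 20]), (np.int32(118), [29.4, 32.0], [22, 21, 13, 19]), (np.int32(25), [7.1, 33.3], [3, 27, 8, 12])]
```

Call:
step_arm:
  rows:
    - {"angular":[0,0,0],"slide":[0.0055,0,0.0065],"jaw":1}
    - {"angular":[0,0,0],"slide":[0,0,0],"jaw":0.75}
    - {"angular":[0,0,0],"slide":[0,0,0],"jaw":0.7}
    - {"angular":[0,0,0],"slide":[0,0,0],"jaw":0.65}
    - {"angular":[0,0,0],"slide":[0,0,0],"jaw":0.6}
    - {"angular":[0,0,0],"slide":[0,0,0],"jaw":0.5}
    - {"angular":[0,0,0],"slide":[0,0,0],"jaw":0.5}
  newtons: 5

```text
time_s: 8.78
tool_pos: [0.529, -0.2404, 0.0288]
tool_rot: [179.8, -45.0, 75.4]
force: [-0.0, -0.4, -0.2]
grip_width: 0.0566
grasp_force: 5.0
```

Call:
step_arm:
  rows:
    - {"angular":[0,0,0],"slide":[0,0,0],"jaw":0.5}
    - {"angular":[0,0,0],"slide":[0,0,0],"jaw":0.5}
    - {"angular":[0,0,0],"slide":[0,0,0],"jaw":0.5}
  newtons: 15

```text
time_s: 9.15
tool_pos: [0.5291, -0.2403, 0.0288]
tool_rot: [179.8, -45.0, 75.5]
force: [0.1, -0.2, 1.0]
grip_width: 0.0565
grasp_force: 15.0
```

The width is the same at 5 N and 15 N with no side load, so this is a clean grip. I lift.

Call:
step_arm:
  rows:
    - {"angular":[0,0,0],"slide":[0.02,0,-0.02],"jaw":0.5}
    - {"angular":[0,0,0],"slide":[0.04,0,-0.04],"jaw":0.5}
    - {"angular":[0,0,0],"slide":[0.055,0,-0.055],"jaw":0.5}
    - {"angular":[0,0,0],"slide":[0.055,0,-0.055],"jaw":0.5}
    - {"angular":[0,0,0],"slide":[0.04,0,-0.04],"jaw":0.5}
    - {"angular":[0,0,0],"slide":[0,0,0],"jaw":0.5}
  newtons: 20

```text
time_s: 9.9
tool_pos: [0.5295, -0.241, 0.1798]
tool_rot: [179.4, -44.9, 75.7]
force: [-0.9, 0.9, -0.5]
grip_width: 0.0561
grasp_force: 20.0
```

```bash
cat > pour.py <<'E'
from kin import *
J=np.array([.5138,-.0295]);H=.042   # grasp height on the beaker
def pose(tip,lipy=-.024,lipz=.106):
    """tool pose with beaker tipped by tip deg (lean=tip-45), outer lower lip at J.y+lipy, lipz; closing line along x"""
    R=Rt(0,tip-45);a=np.radians(tip);bz=np.array([0,np.sin(a),np.cos(a)]);dn=np.array([0,np.cos(a),-np.sin(a)])
    lip=np.r_[J[0],J[1]+lipy,lipz];G=lip-bz*(.062-H)-dn*.029
    return G+R.apply([0,0,.019]),R
E
python3 - <<'E'
from pour import *
i,w=snap("w10");o=env.get_obs();print(o["tool_pos"],o["tool_rot"],o["grip_width"])
w=[pose(0,-.11,.262-.0),pose(80,-.03,.14),pose(115)]
q=follow(o["qpos"],w)
for k in w: print(k[0].round(4))
plan(*w[0])
E
```

```text
[ 0.52890051 -0.24040696  0.17783405] [179.6999477  -44.92672093  75.5403276 ] 0.05662897330017945
[ 12  26  32  89 -44 103  49] err mm 0.0 deg 0.0 elbow/wrist [ 0.2  -0.07  0.7 ] [ 0.54 -0.43  0.5 ]
[-33  11  19 110  32  72 -28] err mm 0.0 deg 0.0 elbow/wrist [0.09 0.03 0.74] [0.54 0.12 0.46]
[-46  34  18 107  47  87 -51] err mm 0.0 deg 0.0 elbow/wrist [0.2  0.18 0.67] [0.54 0.28 0.27]
[ 0.5138 -0.1551  0.2286]
[ 0.5138 -0.0951  0.1495]
[ 0.5138 -0.0772  0.1342]
turn [ 0.0584  0.0006 -0.0568] deg 14.7 then slide [ 0.1924 -0.0302  0.0489] mm 100.4
```

Call:
step_arm:
  rows:
    - {"angular":[0.0195,0,-0.019],"slide":[0,0,0],"jaw":0.5}
    - {"angular":[0.0195,0,-0.019],"slide":[0,0,0],"jaw":0.5}
    - {"angular":[0.0195,0,-0.019],"slide":[0,0,0],"jaw":0.5}
    - {"angular":[0,0,0],"slide":[0.03,-0.005,0.008],"jaw":0.5}
    - {"angular":[0,0,0],"slide":[0.044,-0.007,0.011],"jaw":0.5}
    - {"angular":[0,0,0],"slide":[0.044,-0.007,0.011],"jaw":0.5}
    - {"angular":[0,0,0],"slide":[0.044,-0.007,0.011],"jaw":0.5}
    - {"angular":[0,0,0],"slide":[0.03,-0.005,0.008],"jaw":0.5}
    - {"angular":[0,0,0],"slide":[0,0,0],"jaw":0.5}

```text
time_s: 11.08
tool_pos: [0.5131, -0.1537, 0.2285]
tool_rot: [-180.0, -45.0, 90.1]
force: [-0.5, -0.1, -1.5]
grip_width: 0.0562
grasp_force: 20.0
```

Run:
```python
from pour import *
o=env.get_obs();print(o["tool_pos"],o["tool_rot"],o["qpos"].round(0))
# measure jar again from here by wrist + scene
i,im=snap("w11");m,bl=blobs(im[:230].copy(),(98,120,90),(115,255,255),50);print(bl)
s=env.camera_info("scene")
plan(*pose(80,-.03,.14))
```

```text
[ 0.51309725 -0.15373394  0.228509  ] [-179.99426486  -45.0119779    90.06253934] [ 12.  26.  33.  90. -44. 103.  49.]
[(np.int32(2141), [499.2, 20.9], [464, 0, 87, 43]), (np.int32(339), [326.0, 182.3], [292, 166, 66, 39])]
turn [-3.000e-04 -4.443e-01  1.000e-04] deg 80.0 then slide [0.1873 0.0015 0.0601] mm 98.3
```

Call:
step_arm:
  rows:
    - {"angular":[0,-0.04,0],"slide":[0,0,0],"jaw":0.5}
    - {"angular":[0,-0.05,0],"slide":[0,0,0],"jaw":0.5}
    - {"angular":[0,-0.05,0],"slide":[0,0,0],"jaw":0.5}
    - {"angular":[0,-0.05,0],"slide":[0,0,0],"jaw":0.5}
    - {"angular":[0,-0.05,0],"slide":[0,0,0],"jaw":0.5}
    - {"angular":[0,-0.05,0],"slide":[0,0,0],"jaw":0.5}
    - {"angular":[0,-0.05,0],"slide":[0,0,0],"jaw":0.5}
    - {"angular":[0,-0.04,0],"slide":[0,0,0],"jaw":0.5}
    - {"angular":[0,-0.03,0],"slide":[0,0,0],"jaw":0.5}
    - {"angular":[0,0,0],"slide":[0,0,0],"jaw":0.5}

```text
time_s: 12.38
tool_pos: [0.5128, -0.1531, 0.226]
tool_rot: [-179.7, 28.8, 90.3]
force: [-0.4, -0.4, -1.0]
grip_width: 0.0563
grasp_force: 20.0
```

Run:
```python
from pour import *
o=env.get_obs();print(o["tool_pos"],o["tool_rot"],o["qpos"].round(0),o["time_s"])
plan(*pose(78,-.03,.125));plan(*pose(80,-.026,.106))
```

```text
[ 0.51275728 -0.15312858  0.22600639] [-179.67559347   28.76650128   90.33709352] [-28.   3.  23. 106.  28.  76. -13.] 12.375
turn [-0.0008 -0.0235  0.0017] deg 4.2 then slide [0.1978 0.0021 0.0927] mm 109.2
turn [-0.0008 -0.0346  0.0017] deg 6.2 then slide [0.2283 0.0021 0.1099] mm 126.7
```

Call:
step_arm:
  rows:
    - {"angular":[0,-0.0346,0.0017],"slide":[0,0,0],"jaw":0.5}
    - {"angular":[0,0,0],"slide":[0.04,0,0.02],"jaw":0.5}
    - {"angular":[0,0,0],"slide":[0.06,0.001,0.029],"jaw":0.5}
    - {"angular":[0,0,0],"slide":[0.06,0.001,0.029],"jaw":0.5}
    - {"angular":[0,0,0],"slide":[0.045,0,0.022],"jaw":0.5}
    - {"angular":[0,0,0],"slide":[0.0233,0,0.01],"jaw":0.5}
    - {"angular":[0,0,0],"slide":[0,0,0],"jaw":0.5}

```text
time_s: 13.25
tool_pos: [0.5146, -0.0931, 0.1168]
tool_rot: [180.0, 35.1, 89.7]
force: [0.2, -0.9, -0.7]
grip_width: 0.0562
grasp_force: 20.0
```

Run:
```python
from pour import *
o=env.get_obs();print(o["tool_pos"],o["tool_rot"],o["qpos"].round(0),o["time_s"])
plan(*pose(80,-.026,.106))
# incremental rows tip a->b, lip fixed: slide in old axes, then turn
for a,b in ((80,88),(88,92),(92,96),(96,100),(100,104),(104,108),(108,112),(112,116),(116,120)):
    p,R=pose(a,-.026,.106);p2,R2=pose(b,-.026,.106);print(a,b,(R.inv().apply(p2-p)/.5).round(4),((R.inv()*R2).as_rotvec()/np.pi).round(4))
im=env.read_camera("scene")[:,:,::-1];i,w=snap("w12")
cv2.imwrite("pics/comp2.png",np.hstack([cv2.resize(im[130:330,190:390],(400,400)),cv2.resize(w[:,:,::-1],(400,250))[:250].repeat(1,0) if 0 else np.vstack([cv2.resize(w[:,:,::-1],(400,250)),np.zeros((150,400,3),np.uint8)])]))
```

```text
[ 0.51457597 -0.09312237  0.11679201] [179.96557647  35.06412257  89.74908509] [-33.  13.  19. 112.  32.  69. -30.] 13.25
turn [-0.0006  0.0004 -0.0011] deg 0.2 then slide [ 0.0047 -0.0016 -0.0002] mm 2.5
80 88 [-0.0028  0.     -0.0099] [ 0.     -0.0444  0.    ]
88 92 [-0.0016  0.     -0.0049] [ 0.     -0.0222  0.    ]
92 96 [-0.0016  0.     -0.0049] [ 0.     -0.0222  0.    ]
96 100 [-0.0016  0.     -0.0049] [ 0.     -0.0222  0.    ]
100 104 [-0.0016  0.     -0.0049] [ 0.     -0.0222  0.    ]
104 108 [-0.0016  0.     -0.0049] [ 0.     -0.0222  0.    ]
108 112 [-0.0016  0.     -0.0049] [ 0.     -0.0222  0.    ]
112 116 [-0.0016  0.     -0.0049] [ 0.     -0.0222  0.    ]
116 120 [-0.0016  0.     -0.0049] [ 0.     -0.0222  0.    ]
```

View pics/comp2.png

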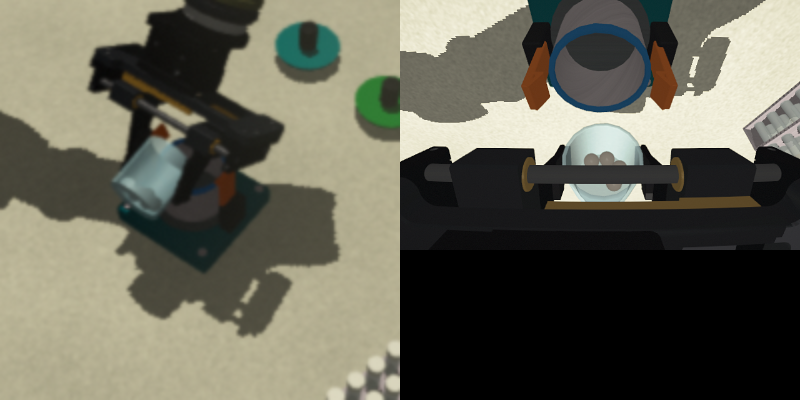

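The beaker, mouth left, hangs just right of the jar's mouth with its lip within about 2.5 mm of plan. I correct that and tip slowly about the lip.

Call:
step_arm:
  rows:
    - {"angular":[0,0,0],"slide":[0.0047,-0.0016,0],"jaw":0.5}
    - {"angular":[0,-0.0222,0],"slide":[-0.0014,0,-0.005],"jaw":0.5}
    - {"angular":[0,-0.0222,0],"slide":[-0.0014,0,-0.005],"jaw":0.5}
    - {"angular":[0,-0.0111,0],"slide":[-0.0008,0,-0.0025],"jaw":0.5}
    - {"angular":[0,-0.0111,0],"slide":[-0.0008,0,-0.0025],"jaw":0.5}
    - {"angular":[0,-0.0111,0],"slide":[-0.0008,0,-0.0025],"jaw":0.5}
    - {"angular":[0,-0.0111,0],"slide":[-0.0008,0,-0.0025],"jaw":0.5}
    - {"angular":[0,-0.0111,0],"slide":[-0.0008,0,-0.0025],"jaw":0.5}
    - {"angular":[0,-0.0111,0],"slide":[-0.0008,0,-0.0025],"jaw":0.5}
    - {"angular":[0,0,0],"slide":[0,0,0],"jaw":0.5}

```text
time_s: 14.6
tool_pos: [0.5139, -0.0847, 0.127]
tool_rot: [180.0, 55.1, 89.8]
force: [0.2, -0.7, -0.5]
grip_width: 0.0568
grasp_force: 20.0
```

Call:
step_arm:
  rows:
    - {"angular":[0,-0.0111,0],"slide":[-0.0008,0,-0.0025],"jaw":0.5}
    - {"angular":[0,-0.0111,0],"slide":[-0.0008,0,-0.0025],"jaw":0.5}
    - {"angular":[0,-0.0111,0],"slide":[-0.0008,0,-0.0025],"jaw":0.5}
    - {"angular":[0,-0.0111,0],"slide":[-0.0008,0,-0.0025],"jaw":0.5}
    - {"angular":[0,-0.0111,0],"slide":[-0.0008,0,-0.0025],"jaw":0.5}
    - {"angular":[0,-0.0111,0],"slide":[-0.0008,0,-0.0025],"jaw":0.5}
    - {"angular":[0,-0.0111,0],"slide":[-0.0008,0,-0.0025],"jaw":0.5}
    - {"angular":[0,0,0],"slide":[0,0,0],"jaw":0.5}
    - {"angular":[0,0,0],"slide":[0,0,0],"jaw":0.5}

```text
time_s: 15.72
tool_pos: [0.514, -0.0791, 0.1343]
tool_rot: [179.7, 69.0, 89.5]
force: [0.2, -0.2, -0.6]
grip_width: 0.0561
grasp_force: 20.0
```

Run:
```python
from pour import *
o=env.get_obs();print(o["tool_pos"],o["tool_rot"],o["time_s"])
plan(*pose(116,-.026,.106))
i,w=snap("w13");p,R=tool();G=p-R.apply([0,0,.019])
print("jar",proj(i,np.r_[J,.088]),"floor",proj(i,np.r_[J,.038]),"grasp",proj(i,G))
im=env.read_camera("scene")[:,:,::-1]
cv2.imwrite("pics/comp3.png",np.hstack([cv2.resize(im[150:290,220:360],(400,400)),np.vstack([cv2.resize(w[:,:,::-1],(400,250)),np.zeros((150,400,3),np.uint8)])]))
```

```text
[ 0.51402794 -0.07914052  0.13430816] [179.70163413  69.0270958   89.47592987] 15.725
turn [-0.0011 -0.011  -0.001 ] deg 2.0 then slide [-0.0004 -0.0005 -0.001 ] mm 0.6
jar [322.63505708 142.86039929] floor [322.45328796  31.43440325] grasp [323.99347233 265.20576687]
```

View pics/comp3.png

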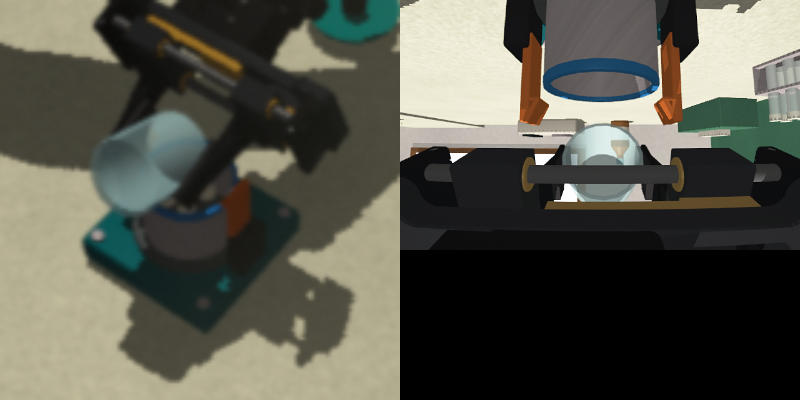

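The beaker looks empty, with no balls in it or on the bench, and its mouth is over the jar's ring. I tip a little further to be sure, then raise and right it.

Call:
step_arm:
  rows:
    - {"angular":[0,-0.03,0],"slide":[-0.002,0,-0.006],"jaw":0.5}
    - {"angular":[0,0,0],"slide":[0,0,0],"jaw":0.5}
    - {"angular":[0,0,0],"slide":[0,0,0],"jaw":0.5}
    - {"angular":[0,0,0],"slide":[-0.05,0,-0.018],"jaw":0.5}
    - {"angular":[0,0,0],"slide":[-0.08,0,-0.026],"jaw":0.5}
    - {"angular":[0,0,0],"slide":[-0.08,0,-0.026],"jaw":0.5}
    - {"angular":[0,0.05,0],"slide":[0,0,0],"jaw":0.5}
    - {"angular":[0,0.055,0],"slide":[0,0,0],"jaw":0.5}
    - {"angular":[0,0.055,0],"slide":[0,0,0],"jaw":0.5}
    - {"angular":[0,0.055,0],"slide":[0,0,0],"jaw":0.5}

```text
time_s: 17.08
tool_pos: [0.5138, -0.0712, 0.2481]
tool_rot: [179.7, 35.3, 89.6]
force: [0.1, -0.7, -0.2]
grip_width: 0.0565
grasp_force: 20.0
```

Call:
step_arm:
  rows:
    - {"angular":[0,0.055,0],"slide":[0,0,0],"jaw":0.5}
    - {"angular":[0,0.055,0],"slide":[0,0,0],"jaw":0.5}
    - {"angular":[0,0.055,0],"slide":[0,0,0],"jaw":0.5}
    - {"angular":[0,0.055,0],"slide":[0,0,0],"jaw":0.5}
    - {"angular":[0,0.055,0],"slide":[0,0,0],"jaw":0.5}
    - {"angular":[0,0.055,0],"slide":[0,0,0],"jaw":0.5}
    - {"angular":[0,0.055,0],"slide":[0,0,0],"jaw":0.5}
    - {"angular":[0,0.05,0],"slide":[0,0,0],"jaw":0.5}
    - {"angular":[0,0,0],"slide":[0,0,0],"jaw":0.5}

```text
time_s: 18.2
tool_pos: [0.5123, -0.0747, 0.2446]
tool_rot: [-179.8, -42.5, 89.2]
force: [-0.7, -0.1, -0.5]
grip_width: 0.0564
grasp_force: 20.0
```

Run:
```python
from pour import *
o=env.get_obs();print(o["tool_pos"],o["tool_rot"],o["qpos"].round(0),o["time_s"])
s,im=env.camera_info("scene"),env.read_camera("scene");cv2.imwrite("pics/s14.png",im[:,:,::-1])
t,tm=env.camera_info("top"),env.read_camera("top")
old=cv2.imread("pics/top0.png")[:,:,::-1]
for n,a,b in(("scene",s,im),("top",t,tm)):
    u,v=proj(a,np.r_[J,.045]).astype(int);print(n,u,v,[(x[0],x[1]) for x in blobs(b[v-16:v+17,u-16:u+17].copy(),(0,0,70),(40,90,255),4)[1]])
# bench anomalies near jar vs start (bright spots)
d=(tm.astype(int)-old).min(2);u,v=proj(t,np.r_[J,0]).astype(int);w=(d[v-60:v+60,u-60:u+60]>25).astype(np.uint8);print("brighter",[(r[4],r[:2]) for r in cv2.connectedComponentsWithStats(w)[2][1:] if r[4]>3])
R=Rt(-5,-45);plan(g(R,.16,[.525,-.2535]),R)
i,w=snap("w15");print(proj(i,np.r_[J,.04]))
```

```text
[ 0.51230703 -0.07468207  0.24460747] [-179.75048802  -42.47586247   89.1925267 ] [ -4.  19.  42.  97. -45.  99.  43.] 18.2
scene 286 222 [(np.int32(92), [12.7, 12.2]), (np.int32(29), [22.1, 10.4])]
top 335 215 [(np.int32(7), [17.0, 2.9]), (np.int32(333), [18.2, 17.1]), (np.int32(8), [16.5, 32.0])]
brighter [(np.int32(115), array([77, 49], dtype=int32)), (np.int32(48), array([53, 52], dtype=int32)), (np.int32(8), array([52, 60], dtype=int32)), (np.int32(33), array([58, 61], dtype=int32))]
turn [-0.0177  0.0141  0.0194] deg 5.4 then slide [-0.3783  0.0543 -0.0938] mm 196.8
[323.47639703 272.08485613]
```

Call:
step_arm:
  rows:
    - {"angular":[-0.0177,0.0141,0.0194],"slide":[0,0,0],"jaw":0.5}
    - {"angular":[0,0,0],"slide":[-0.05,0.007,-0.012],"jaw":0.5}
    - {"angular":[0,0,0],"slide":[-0.09,0.013,-0.022],"jaw":0.5}
    - {"angular":[0,0,0],"slide":[-0.09,0.013,-0.022],"jaw":0.5}
    - {"angular":[0,0,0],"slide":[-0.09,0.013,-0.022],"jaw":0.5}
    - {"angular":[0,0,0],"slide":[-0.058,0.008,-0.016],"jaw":0.5}
    - {"angular":[0,0,0],"slide":[0,0,0],"jaw":0.5}

```text
time_s: 19.23
tool_pos: [0.5266, -0.2397, 0.1458]
tool_rot: [-179.9, -45.0, 85.0]
force: [0.1, 0.8, -1.3]
grip_width: 0.0565
grasp_force: 20.0
```

Run:
```python
from pour import *
R=Rt(-5,-45);plan(g(R,.0430,[.525,-.2535]),R);print(env.get_obs()["tool_pos"],env.get_obs()["force"])
```

```text
turn [-0.0005  0.      0.0001] deg 0.1 then slide [-0.165  -0.0007  0.1638] mm 116.3
[ 0.52655952 -0.23972526  0.14581724] [ 0.06732958  0.77480244 -1.29444948]
```

Call:
step_arm:
  rows:
    - {"angular":[0,0,0],"slide":[-0.05,0,0.05],"jaw":0.5}
    - {"angular":[0,0,0],"slide":[-0.05,0,0.05],"jaw":0.5}
    - {"angular":[0,0,0],"slide":[-0.04,0,0.04],"jaw":0.5}
    - {"angular":[0,0,0],"slide":[-0.018,0,0.018],"jaw":0.5}
    - {"angular":[0,0,0],"slide":[-0.006,0,0.006],"jaw":0.5}
    - {"angular":[0,0,0],"slide":[0,0,0],"jaw":0.5}

```text
time_s: 19.98
tool_pos: [0.5266, -0.2394, 0.0308]
tool_rot: [180.0, -45.1, 85.1]
force: [0.9, -0.4, -1.6]
grip_width: 0.0562
grasp_force: 20.0
```

Call:
step_arm:
  rows:
    - {"angular":[0,0,0],"slide":[-0.0014,0,0.0014],"jaw":0.5}
    - {"angular":[0,0,0],"slide":[0,0,0],"jaw":0.5}
    - {"angular":[0,0,0],"slide":[-0.0014,0,0.0014],"jaw":0.5}
    - {"angular":[0,0,0],"slide":[0,0,0],"jaw":0.5}

```text
time_s: 20.48
tool_pos: [0.5264, -0.2394, 0.0289]
tool_rot: [180.0, -45.1, 85.1]
force: [0.2, -0.8, 4.2]
grip_width: 0.0562
grasp_force: 20.0
```

Bench contact. I release and back out along the tool axis.

Call:
step_arm:
  rows:
    - {"angular":[0,0,0],"slide":[0,0,0],"jaw":0.68}
    - {"angular":[0,0,0],"slide":[0,0,0],"jaw":0.75}
    - {"angular":[0,0,0],"slide":[0,0,0],"jaw":0.9}
    - {"angular":[0,0,0],"slide":[0,0,0],"jaw":1}
    - {"angular":[0,0,0],"slide":[0,0,0],"jaw":1}
    - {"angular":[0,0,0],"slide":[0,0,-0.03],"jaw":1}
    - {"angular":[0,0,0],"slide":[0,0,-0.07],"jaw":1}
    - {"angular":[0,0,0],"slide":[0,0,-0.09],"jaw":1}
    - {"angular":[0,0,0],"slide":[0,0,-0.09],"jaw":1}
    - {"angular":[0,0,0],"slide":[0,0,0],"jaw":1}

```text
time_s: 21.72
tool_pos: [0.5167, -0.3428, 0.1296]
tool_rot: [179.8, -44.8, 85.0]
force: [-0.2, 0.6, -0.1]
grip_width: 0.0869
grasp_force: 0.0
```

Run:
```python
from pour import *
o=env.get_obs();print(o["tool_pos"],o["tool_rot"],o["qpos"].round(0),o["time_s"])
i,im=snap("w16");c=np.array([.525,-.2535]);u,v=proj(i,np.r_[c,.062]).astype(int);print(u,v,proj(i,np.r_[c,0]))
x0,y0=u-60,max(v-60,0);m,bl=blobs(im[y0:232,x0:u+60].copy(),(78,25,60),(105,140,255),30);print((x0,y0),bl)
h=np.concatenate([k[:,0] for k in cv2.findContours(m,cv2.RETR_EXTERNAL,cv2.CHAIN_APPROX_NONE)[0] if len(k)>30])+[x0,y0]
f=[(x,h[h[:,0]==x,1].min()) for x in range(h[:,0].min(),h[:,0].max()+1,2) if (h[:,0]==x).any()]
X=np.array([plane(i,q,.062)[:2] for q in f]);s=least_squares(lambda k:np.hypot(X[:,0]-k[0],X[:,1]-k[1])-.029,c,loss="soft_l1",f_scale=.001);print("rim",s.x,np.abs(s.fun).mean())
R=Rt(0);plan([.545,-.115,.27],R)
```

```text
[ 0.51672949 -0.34280024  0.12960869] [179.80818878 -44.77894613  84.95218769] [ 24.  48.  41.  74. -52. 109.  62.] 21.725
323 181 [323.82914293 213.95243668]
(np.int64(263), np.int64(121)) [(np.int32(2091), [60.7, 87.6], [30, 37, 63, 74])]
rim [ 0.5275421  -0.23621065] 0.004721733654395389
turn [ 0.0114 -0.2496 -0.0267] deg 45.2 then slide [ 0.4508  0.0558 -0.2841] mm 267.9
```

The beaker stands upright where expected: its blob is at x 293–356 with the rim top at row 158, against predicted (323,181) for the rim centre. Now I check the balls in the jar on the way to the lid.

Call:
step_arm:
  rows:
    - {"angular":[0.0023,-0.05,-0.0053],"slide":[0,0,-0.02],"jaw":1}
    - {"angular":[0.0023,-0.05,-0.0053],"slide":[0,0,-0.02],"jaw":1}
    - {"angular":[0.0023,-0.05,-0.0053],"slide":[0,0,-0.02],"jaw":1}
    - {"angular":[0.0023,-0.05,-0.0053],"slide":[0,0,0],"jaw":1}
    - {"angular":[0.0023,-0.05,-0.0053],"slide":[0,0,0],"jaw":1}
    - {"angular":[0,0,0],"slide":[0.1,0.011,-0.045],"jaw":1}
    - {"angular":[0,0,0],"slide":[0.1,0.011,-0.045],"jaw":1}
    - {"angular":[0,0,0],"slide":[0.1,0.011,-0.045],"jaw":1}
    - {"angular":[0,0,0],"slide":[0.1,0.011,-0.045],"jaw":1}
    - {"angular":[0,0,0],"slide":[0.08,0.011,-0.045],"jaw":1}

```text
time_s: 23.02
tool_pos: [0.543, -0.1115, 0.2632]
tool_rot: [-179.8, -0.2, 90.3]
force: [0.1, -0.7, -0.2]
grip_width: 0.0872
grasp_force: 0.0
```

Call:
step_arm:
  rows:
    - {"angular":[0,0,0],"slide":[0,0,0],"jaw":1}

```text
time_s: 23.15
tool_pos: [0.5449, -0.1096, 0.264]
tool_rot: [-180.0, -0.3, 90.7]
force: [0.0, -0.2, -0.4]
grip_width: 0.0871
grasp_force: 0.0
```

```bash
cat > jarm.py <<'E'
from pour import *
def ring(i,im,rows=230):
    m=blobs(im[:rows].copy(),(98,120,80),(115,255,255),50)[0]
    c=max(cv2.findContours(m,cv2.RETR_EXTERNAL,cv2.CHAIN_APPROX_NONE)[0],key=len)
    X=np.array([plane(i,p,.088)[:2] for p in cv2.convexHull(c)[:,0].astype(float)])
    s=least_squares(lambda k:np.hypot(X[:,0]-k[0],X[:,1]-k[1])-k[2],[*J,.0375],loss="soft_l1",f_scale=.001);return s.x,np.abs(s.fun).mean()
E
python3 - <<'E'
from jarm import *
o=env.get_obs();print(o["tool_pos"],o["tool_rot"],o["time_s"])
i,im=snap("w17");print("ring",ring(i,im))
for n in("w3","w4"): print(n,ring(*load(n)))
u,v=proj(i,np.r_[J,.0385]);print(u,v);x0,y0=int(u-34),int(v-34);r=im[y0:y0+68,x0:x0+68]
gr=cv2.cvtColor(cv2.resize(r,None,fx=4,fy=4,interpolation=cv2.INTER_CUBIC),cv2.COLOR_RGB2GRAY)
rr=4*i["fx"]*.0075/(abs((np.array(i["R"])@np.r_[J,.0385]+i["t"])[2]));print("r",rr)
C=cv2.HoughCircles(gr,cv2.HOUGH_GRADIENT,1,rr*1.5,param1=80,param2=12,minRadius=int(rr*.85),maxRadius=int(rr*1.15)+1)
print([] if C is None else [(c.round(0).tolist(),(plane(i,[x0+c[0]/4,y0+c[1]/4],.0385)[:2]-J).round(3).tolist()) for c in C[0]])
hsv=cv2.cvtColor(r,cv2.COLOR_RGB2HSV)
for row in r.max(2)[4:64:3,4:64:3]: print("".join("%4d"%x for x in row))
E
```

```text
[ 0.54492679 -0.10958801  0.26397353] [-179.95487353   -0.25071588   90.68862402] 23.15
ring (array([ 0.51336684, -0.03095899,  0.0374765 ]), np.float64(0.00016908301521674225))
w3 (array([ 0.51360598, -0.02958674,  0.03742656]), np.float64(0.00024783548737022156))
w4 (array([ 0.51362324, -0.02981552,  0.03738608]), np.float64(0.00013755036112189593))
298.411181520596 108.68666538024632
r 25.589991761614673
[([74.0, 78.0, 27.0], [-0.018, 0.017]), ([52.0, 136.0, 26.0], [-0.025, 0.001]), ([122.0, 56.0, 26.0], [-0.004, 0.023]), ([112.0, 130.0, 24.0], [-0.008, 0.002]), ([182.0, 132.0, 25.0], [0.013, 0.002]), ([204.0, 76.0, 29.0], [0.02, 0.018]), ([52.0, 38.0, 27.0], [-0.025, 0.028])]
 124 123 198 171  96  62  62  64  62  63  62  63  58 107 163 178 106  91  99 113
 125 200 120  56  62  61  62  61  83  89  52  52  55  63  63 136 181 128  92  96
 197 122  62  62  64  64  49  91 101 103  98  39  41  40  45  63 102 182 105  95
 122  62  63  61  83  75  40 100 103 102  99  51  41  41  38  61  74 130 175  95
  59  63  64  97 102 102  97  88  98 104 102  40  39  36 210 178 150  76 163 156
  63  
[... 508 characters left out ...]
 163 164 119  35  96  93 162 159  99  55  90  89  89
  64  52  52  74  39  68  94  92  61  60  95  92  91  92  43  65  90  89  89  82
  63  63  40  42  38  99  98  98  97  98  95  97  96  94  94  93  93  92  91  89
  63  64  37  37  38  97  94  94  95  94  92  91  92  91  91  91  88  90  90 137
  64  64  59  38  38  98  94  94  95  94  94  92  93  92  91  90  90  90  86 198
  57  64  66  41  39  99  95  94  94  94  93  92  94  93  91  91  91  89 134 167
 168  65  66  67  39  83  92  91  91  90  90  90  90  89  88  87  87  90 188  89
 175 148  65  66  66  37  89  89  90  91  90  89  89  87  87  87  87 203 128  37
 104 171 162  69  71  72  70  89  90  90  89  88  90  88  88  97 201 150  37  37
```

All six balls are in the jar: three are lit and three are in shadow, each within 27 mm of the axis. The ring agrees at about (0.5135, -0.0302). Next I view the lid more closely.

Run:
```python
from h import *
plan([.510,.185,.20],Rt(27))
```

```text
turn [-0.0005 -0.0011 -0.1475] deg 26.5 then slide [0.5609 0.2099 0.1264] mm 306.1
```

Call:
step_arm:
  rows:
    - {"angular":[0,0,-0.05],"slide":[0,0,0],"jaw":1}
    - {"angular":[0,0,-0.05],"slide":[0,0,0],"jaw":1}
    - {"angular":[0,0,-0.0475],"slide":[0,0,0],"jaw":1}
    - {"angular":[0,0,0],"slide":[0.1,0.037,0.022],"jaw":1}
    - {"angular":[0,0,0],"slide":[0.1,0.037,0.022],"jaw":1}
    - {"angular":[0,0,0],"slide":[0.1,0.037,0.022],"jaw":1}
    - {"angular":[0,0,0],"slide":[0.1,0.037,0.022],"jaw":1}
    - {"angular":[0,0,0],"slide":[0.1,0.037,0.022],"jaw":1}
    - {"angular":[0,0,0],"slide":[0.06,0.025,0.016],"jaw":1}
    - {"angular":[0,0,0],"slide":[0,0,0],"jaw":1}

```text
time_s: 24.45
tool_pos: [0.51, 0.1833, 0.199]
tool_rot: [-179.7, -0.1, 116.9]
force: [0.1, -1.2, -0.2]
grip_width: 0.0869
grasp_force: 0.0
```

```bash
cat > lidm.py <<'E'
from pour import *
def lid(i,im,rows=232):
    m=blobs(im[:rows].copy(),(80,90,40),(95,255,255),300)[0]
    c=max(cv2.findContours(m,cv2.RETR_EXTERNAL,cv2.CHAIN_APPROX_NONE)[0],key=cv2.contourArea)
    h=cv2.convexHull(c)[:,0].astype(float);h=h[h[:,1]<rows-3]
    X=np.array([plane(i,p,.02)[:2] for p in h])
    s=least_squares(lambda k:np.hypot(X[:,0]-k[0],X[:,1]-k[1])-k[2],[.482,.245,.042],loss="soft_l1",f_scale=.001)
    e=cv2.fitEllipse(cv2.convexHull(c));return s.x.round(4),np.abs(s.fun).mean().round(5),np.array(e[0])
E
python3 - <<'E'
from lidm import *
o=env.get_obs();print(o["tool_pos"],o["tool_rot"],o["time_s"])
snap("w18")
for n in("w1","w2","w18"): print(n,lid(*load(n)))
a,b=load("w18"),load("w1");print(tri((a[0],lid(*a)[2]),(b[0],lid(*b)[2])))
# knob top: dark blob inside disc
i,im=a;c=lid(i,im)[2].astype(int);r=im[c[1]-45:c[1]+45,c[0]-45:c[0]+45];m=(r.max(2)<55).astype(np.uint8)
for q in cv2.connectedComponentsWithStats(m)[2][1:]:
    if q[4]>60:print("dark",q,plane(i,[c[0]-45+q[0]+q[2]/2,c[1]-45+q[1]+q[3]/2],.052))
E
```

```text
[0.5099525  0.18331881 0.1989924 ] [-1.79719660e+02 -9.55760024e-02  1.16877722e+02] 24.45
w1 (array([0.4836, 0.2428, 0.0403]), np.float64(0.00044), array([327.10229492, 136.81474304]))
w2 (array([0.4806, 0.2468, 0.0415]), np.float64(0.00013), array([299.63574219,  50.38327408]))
w18 (array([0.4811, 0.2456, 0.0416]), np.float64(0.0001), array([326.5736084 , 117.60166168]))
(array([0.48031782, 0.24726894, 0.08469617]), [0.3, 0.3])
dark [ 34  35  26  32 569] [0.4837768  0.24303022 0.052     ]
```

Call:
step_arm:
  rows:
    - {"angular":[0,0,0],"slide":[-0.02,0,0.05],"jaw":1}
    - {"angular":[0,0,0],"slide":[-0.02,0,0.05],"jaw":1}
    - {"angular":[0,0,0],"slide":[0,0,0.04],"jaw":1}
    - {"angular":[0,0,0],"slide":[0,0,0],"jaw":0.7}
    - {"angular":[0,0,0],"slide":[0,0,0],"jaw":0.7}

```text
time_s: 25.12
tool_pos: [0.5212, 0.1628, 0.132]
tool_rot: [180.0, -0.1, 116.5]
force: [0.3, -1.2, 0.3]
grip_width: 0.0745
grasp_force: 0.0
```

Run:
```python
from lidm import *
o=env.get_obs();print(o["tool_pos"],o["tool_rot"],o["time_s"])
snap("w19")
a,b,c=load("w18"),load("w2"),load("w19");print(lid(*c));L=[(k[0],lid(*k)[2]) for k in(a,b,c)]
print(tri(L[0],L[2]),tri(*L))
for xy in ([.4811,.2456],lid(*c)[0][:2]): plan(np.r_[xy,.085],Rt(27))
```

```text
[0.52121883 0.16279439 0.13199375] [ 1.79996512e+02 -1.19087166e-01  1.16541817e+02] 25.125
(array([0.4808, 0.2463, 0.0418]), np.float64(0.0001), array([324.61746216,  88.18958282]))
(array([0.48048485, 0.24671738, 0.03089587]), [0.0, 0.0]) (array([0.48059453, 0.24695668, 0.02442476]), [0.3, 0.4, 0.4])
turn [ 0.0002 -0.0007 -0.0023] deg 0.4 then slide [0.1831 0.003  0.0945] mm 103.0
turn [ 0.0002 -0.0007 -0.0023] deg 0.4 then slide [0.1846 0.0031 0.0945] mm 103.7
```

The lid measures (0.4808, 0.2463) with its disc top at about 24 mm (20 mm expected) and radius 41.8 mm, so it checks out. I approach and grasp the knob.

Call:
step_arm:
  rows:
    - {"angular":[0,-0.0007,-0.0023],"slide":[0.06,0.001,0.02],"jaw":0.7}
    - {"angular":[0,0,0],"slide":[0.08,0.001,0.03],"jaw":0.7}
    - {"angular":[0,0,0],"slide":[0.0446,0.001,0.0445],"jaw":0.7}
    - {"angular":[0,0,0],"slide":[0,0,0],"jaw":0.7}

```text
time_s: 25.68
tool_pos: [0.4785, 0.2485, 0.0835]
tool_rot: [-179.8, -0.0, 117.3]
force: [0.0, -0.0, 0.9]
grip_width: 0.0609
grasp_force: 0.0
```

Run:
```python
from h import *
print(tool()[0]);plan([.4808,.2463,.0235],Rt(27))
```

```text
[0.47850215 0.24848254 0.08352805]
turn [-0.0009 -0.0001  0.0017] deg 0.3 then slide [-0.006   0.0021  0.1201] mm 60.1
```

Call:
step_arm:
  rows:
    - {"angular":[-0.0009,0,0.0017],"slide":[-0.006,0.0021,0.03],"jaw":0.7}
    - {"angular":[0,0,0],"slide":[0,0,0.05],"jaw":0.7}
    - {"angular":[0,0,0],"slide":[0,0,0.03],"jaw":0.7}
    - {"angular":[0,0,0],"slide":[0,0,0.01],"jaw":0.7}
    - {"angular":[0,0,0],"slide":[0,0,0],"jaw":0.7}

```text
time_s: 26.3
tool_pos: [0.4829, 0.2445, 0.0242]
tool_rot: [179.9, 0.0, 116.7]
force: [0.5, -0.6, 1.1]
grip_width: 0.0613
grasp_force: 0.0
```

Run:
```python
from h import *
print(tool()[0],env.get_obs()["force"]);plan([.4808,.2463,.0235],Rt(27))
```

```text
[0.48285718 0.24446411 0.02419621] [ 0.51205316 -0.55576903  1.1465628 ]
turn [ 0.0007  0.     -0.0016] deg 0.3 then slide [ 0.0051 -0.002   0.0014] mm 2.8
```

```bash
cat >> h.py <<'E'
def avg(n=8):
    a=[]
    for _ in range(n):
        env.read_camera("top");o=env.get_obs();a.append(np.r_[o["tool_pos"],o["force"]])
    a=np.array(a);return a.mean(0).round(5),a.std(0).round(5)
E
python3 - <<'E'
from h import *
m,s=avg();print(m,s);R=Rt(27);print("err tool axes /.5",R.inv().apply(np.r_[.4808,.2463,.0235]-m[:3])/.5,env.get_obs()["time_s"])
E
```

```text
[ 0.48283  0.24513  0.02461  0.04201 -0.15511 -0.19259] [2.0000e-04 1.5000e-04 1.5000e-04 5.1052e-01 5.9756e-01 3.8015e-01]
err tool axes /.5 [ 0.00392816 -0.00255515  0.00222   ] 26.7
```

Call:
step_arm:
  rows:
    - {"angular":[0,0,0],"slide":[0.004,-0.0026,0.0022],"jaw":0.7}
    - {"angular":[0,0,0],"slide":[0,0,0],"jaw":0.5}
    - {"angular":[0,0,0],"slide":[0,0,0],"jaw":0.4}
    - {"angular":[0,0,0],"slide":[0,0,0],"jaw":0.35}
    - {"angular":[0,0,0],"slide":[0,0,0],"jaw":0.3}
    - {"angular":[0,0,0],"slide":[0,0,0],"jaw":0.2}
    - {"angular":[0,0,0],"slide":[0,0,0],"jaw":0.1}
    - {"angular":[0,0,0],"slide":[0,0,0],"jaw":0.1}
  newtons: 10

```text
time_s: 27.7
tool_pos: [0.4803, 0.246, 0.0229]
tool_rot: [179.9, -0.0, 116.8]
force: [0.6, -0.6, -0.1]
grip_width: 0.0235
grasp_force: 10.0
```

Call:
step_arm:
  rows:
    - {"angular":[0,0,0],"slide":[0,0,0],"jaw":0.1}
    - {"angular":[0,0,0],"slide":[0,0,0],"jaw":0.1}
  newtons: 40

```text
time_s: 27.95
tool_pos: [0.4803, 0.2461, 0.023]
tool_rot: [179.9, -0.0, 116.8]
force: [-0.0, 0.1, 0.0]
grip_width: 0.0231
grasp_force: 40.0
```

Run:
```python
from h import *
m,s=avg(5);print(m,env.get_obs()["grip_width"],env.get_obs()["tool_rot"])
```

```text
[ 0.48032  0.24608  0.02294  0.09362 -0.28578  0.23738] 0.023135112891378578 [ 1.79886305e+02 -9.99423790e-03  1.16764885e+02]
```

Call:
step_arm:
  rows:
    - {"angular":[0,0,0],"slide":[0,0,-0.03],"jaw":0.1}
    - {"angular":[0,0,0],"slide":[0,0,-0.09],"jaw":0.1}
    - {"angular":[0,0,0],"slide":[0,0,-0.1],"jaw":0.1}
    - {"angular":[0,0,0],"slide":[0,0,-0.1],"jaw":0.1}
    - {"angular":[0,0,0.037],"slide":[0,0,-0.03],"jaw":0.1}
    - {"angular":[0,0,0.037],"slide":[0,0,0],"jaw":0.1}
    - {"angular":[0,0,0.037],"slide":[0,0,0],"jaw":0.1}
    - {"angular":[0,0,0.037],"slide":[0,0,0],"jaw":0.1}
    - {"angular":[0,0,0],"slide":[0,0,0],"jaw":0.1}

```text
time_s: 29.32
tool_pos: [0.48, 0.2457, 0.1985]
tool_rot: [179.9, -0.1, 90.2]
force: [-0.5, -0.2, -1.0]
grip_width: 0.023
grasp_force: 40.0
```

Run:
```python
from h import *
print(env.get_obs()["grip_width"],env.get_obs()["tool_rot"],tool()[0]);plan([.5134,-.0304,.195],Rt(0))
```

```text
0.023037750517474965 [ 1.79888216e+02 -9.17280350e-02  9.01772000e+01] [0.48002151 0.245739   0.19854098]
turn [ 0.0006 -0.0005  0.001 ] deg 0.2 then slide [-0.5523  0.0668  0.0071] mm 278.2
```

Call:
step_arm:
  rows:
    - {"angular":[0.0006,-0.0005,0.001],"slide":[-0.05,0.006,0],"jaw":0.1}
    - {"angular":[0,0,0],"slide":[-0.09,0.011,0],"jaw":0.1}
    - {"angular":[0,0,0],"slide":[-0.1,0.012,0],"jaw":0.1}
    - {"angular":[0,0,0],"slide":[-0.1,0.012,0],"jaw":0.1}
    - {"angular":[0,0,0],"slide":[-0.1,0.012,0],"jaw":0.1}
    - {"angular":[0,0,0],"slide":[-0.07,0.009,0],"jaw":0.1}
    - {"angular":[0,0,0],"slide":[-0.0423,0.0048,0.007],"jaw":0.1}
    - {"angular":[0,0,0],"slide":[0,0,0],"jaw":0.1}
    - {"angular":[0,0,0],"slide":[0,0,0],"jaw":0.1}

```text
time_s: 30.45
tool_pos: [0.513, -0.0297, 0.1946]
tool_rot: [-180.0, -0.0, 90.0]
force: [0.3, 0.1, -2.2]
grip_width: 0.0229
grasp_force: 40.0
```

Run:
```python
from lidm import *
m,_=avg(5);print(m,env.get_obs()["tool_rot"]);R=Rt(0);print(R.inv().apply(np.r_[.5134,-.0304,.120]-m[:3])/.5)
# lid in hand from the scene camera: disc contour cast on its plane
s,im=env.camera_info("scene"),env.read_camera("scene");z=m[2]-.0229+.02
u,v=proj(s,np.r_[m[:2],z]).astype(int);k,bl=blobs(im[v-35:v+35,u-40:u+40].copy(),(80,90,40),(95,255,255),30);print(u,v,bl)
cs=[c[:,0]+[u-40,v-35] for c in cv2.findContours(k,cv2.RETR_EXTERNAL,cv2.CHAIN_APPROX_NONE)[0] if len(c)>20]
for c in cs:
    X=np.array([plane(s,p.astype(float),z)[:2] for p in c]);r=np.hypot(*(X-m[:2]).T);print(len(c),r.min().round(3),r.max().round(3),X.min(0).round(3),X.max(0).round(3))
```

```text
[ 0.51316 -0.0291   0.19457  0.19892  0.06476 -1.42865] [-1.79985973e+02  2.02525092e-02  9.00540835e+01]
[-0.0026   0.00048  0.14914]
283 178 [(np.int32(549), [39.8, 41.2], [21, 25, 42, 28])]
112 0.013 0.043 [ 0.476 -0.069] [ 0.553 -0.001]
```

Call:
step_arm:
  rows:
    - {"angular":[0,0,0],"slide":[-0.0026,0.0005,0.03],"jaw":0.1}
    - {"angular":[0,0,0],"slide":[0,0,0.06],"jaw":0.1}
    - {"angular":[0,0,0],"slide":[0,0,0.04],"jaw":0.1}
    - {"angular":[0,0,0],"slide":[0,0,0.01],"jaw":0.1}
    - {"angular":[0,0,0],"slide":[0,0,0],"jaw":0.1}
    - {"angular":[0,0,0],"slide":[0,0,0],"jaw":0.1}

```text
time_s: 31.5
tool_pos: [0.5141, -0.0316, 0.1252]
tool_rot: [179.9, 0.0, 89.9]
force: [-0.3, -0.0, -1.5]
grip_width: 0.0232
grasp_force: 40.0
```

Call:
step_arm:
  rows:
    - {"angular":[0,0,0],"slide":[0,0,0.01],"jaw":0.1}
    - {"angular":[0,0,0],"slide":[0,0,0.01],"jaw":0.1}
    - {"angular":[0,0,0],"slide":[0,0,0],"jaw":0.1}

```text
time_s: 31.88
tool_pos: [0.5131, -0.0315, 0.1141]
tool_rot: [-179.9, 0.0, 89.9]
force: [0.3, 0.3, -1.9]
grip_width: 0.0234
grasp_force: 40.0
```

Run:
```python
from h import *
m,_=avg(5);print(m,env.get_obs()["wrist_torque"])
```

```text
[ 0.51348 -0.03163  0.11454 -0.21161  0.02857 -1.77768] [-0.13216655  0.00895588  0.00902668]
```

Call:
step_arm:
  rows:
    - {"angular":[0,0,0],"slide":[0.0024,0,0.004],"jaw":0.1}
    - {"angular":[0,0,0],"slide":[0,0,0.006],"jaw":0.1}
    - {"angular":[0,0,0],"slide":[0,0,0.006],"jaw":0.1}
    - {"angular":[0,0,0],"slide":[0,0,0],"jaw":0.1}
    - {"angular":[0,0,0],"slide":[0,0,0],"jaw":0.1}

```text
time_s: 32.75
tool_pos: [0.5138, -0.0303, 0.1068]
tool_rot: [180.0, 0.0, 89.9]
force: [-0.3, 0.5, 3.5]
grip_width: 0.023
grasp_force: 40.0
```

Run:
```python
from h import *
m,_=avg(5);print(m,env.get_obs()["wrist_torque"])
```

```text
[ 0.51375 -0.03036  0.10678 -0.74936  0.31951  3.39769] [ 0.04146792  0.19258857 -0.02425047]
```

Contact with the clip ramps shows about 5 N, centred. I keep pressing in small steps with a firm grip.

Call:
step_arm:
  rows:
    - {"angular":[0,0,0],"slide":[0,0,0.004],"jaw":0.1}
    - {"angular":[0,0,0],"slide":[0,0,0.004],"jaw":0.1}
    - {"angular":[0,0,0],"slide":[0,0,0],"jaw":0.1}
  newtons: 60

```text
time_s: 33.38
tool_pos: [0.5144, -0.0306, 0.1036]
tool_rot: [179.9, 0.0, 89.9]
force: [-2.1, 0.7, 10.1]
grip_width: 0.0229
grasp_force: 60.0
```

Run:
```python
from h import *
m,_=avg(5);print(m,env.get_obs()["wrist_torque"],env.get_obs()["tool_rot"])
```

```text
[ 0.5144  -0.03055  0.10357 -1.89827  0.17272  9.34638] [-0.01685754  0.38196295 -0.00324431] [1.79916348e+02 9.84417529e-03 8.99376927e+01]
```

Call:
step_arm:
  rows:
    - {"angular":[0,0,0],"slide":[0,-0.0015,0.004],"jaw":0.1}
    - {"angular":[0,0,0],"slide":[0,0,0.004],"jaw":0.1}
    - {"angular":[0,0,0],"slide":[0,0,0],"jaw":0.1}

```text
time_s: 34.0
tool_pos: [0.5142, -0.0307, 0.1]
tool_rot: [179.9, 0.0, 89.9]
force: [-1.7, 0.8, 10.4]
grip_width: 0.023
grasp_force: 60.0
```

Call:
step_arm:
  rows:
    - {"angular":[0,0,0],"slide":[0,0,0.004],"jaw":0.1}
    - {"angular":[0,0,0],"slide":[0,0,0],"jaw":0.1}
    - {"angular":[0,0,0],"slide":[0,0,0],"jaw":0.1}

```text
time_s: 34.38
tool_pos: [0.5131, -0.0306, 0.0966]
tool_rot: [180.0, 0.1, 89.9]
force: [1.4, -0.2, 2.0]
grip_width: 0.0226
grasp_force: 60.0
```

Run:
```python
from h import *
m,_=avg(5);print(m,env.get_obs()["wrist_torque"],env.get_obs()["tool_rot"],env.get_obs()["time_s"])
```

```text
[ 0.51305 -0.03061  0.09663  1.45166 -0.35161  2.2144 ] [-0.29505744 -0.37556305  0.01994827] [1.79964103e+02 4.57484140e-02 8.99364841e+01] 34.625
```

The force fell from about 10 N to 2 N at lid height 73.7 mm, so the clips have snapped. Now I press the seal firmly.

Call:
step_arm:
  rows:
    - {"angular":[0,0,0],"slide":[0,0.0008,0.003],"jaw":0.1}
    - {"angular":[0,0,0],"slide":[0,0,0.002],"jaw":0.1}
    - {"angular":[0,0,0],"slide":[0,0,0],"jaw":0.1}
    - {"angular":[0,0,0],"slide":[0,0,0],"jaw":0.1}

```text
time_s: 35.12
tool_pos: [0.5131, -0.0306, 0.0945]
tool_rot: [-180.0, 0.0, 89.9]
force: [-1.0, -0.7, 7.7]
grip_width: 0.0223
grasp_force: 60.0
```

Run:
```python
from pour import *
m,_=avg(6);print(m,env.get_obs()["wrist_torque"],env.get_obs()["tool_rot"],env.get_obs()["time_s"])
s,im=env.camera_info("scene"),env.read_camera("scene")
for c in([.525,-.2535],):
    u,v=proj(s,np.r_[c,.03]).astype(int);print(u,v,blobs(im[v-28:v+28,u-28:u+28].copy(),(78,25,60),(105,140,255),30)[1])
old=cv2.imread("pics/scene0.png")[:,:,::-1];u,v=222,305
print("start",blobs(old[v-28:v+28,u-28:u+28].copy(),(78,25,60),(105,140,255),30)[1])
print("orange",blobs(im[180:235,250:325].copy(),(3,130,60),(16,255,255),8)[1],blobs(old[180:235,250:325].copy(),(3,130,60),(16,255,255),8)[1])
```

```text
[ 0.5131  -0.0306   0.09453 -1.27668 -1.10845  8.05684] [-0.26765544  0.25871056 -0.05871959] [-1.79967970e+02  1.53048539e-02  8.99366706e+01] 35.425
221 303 [(np.int32(534), [31.1, 34.4], [15, 21, 30, 26])]
start [(np.int32(316), [30.4, 34.7], [13, 18, 30, 28])]
orange [(np.int32(71), [18.1, 18.6], [15, 13, 8, 14]), (np.int32(106), [52.3, 43.0], [48, 34, 9, 19])] [(np.int32(107), [18.4, 19.5], [15, 12, 9, 19]), (np.int32(120), [52.6, 41.6], [48, 32, 9, 20])]
```

The lid is pressed a further 2.1 mm at about 8 N. The clips are back at their starting pixels and the beaker is upright, so I hand in.

```bash
python3 -c "
from cell import env
print(env.sign_off())"
```

```text
the job is handed in; nothing more can be done
None
```

I handed the job in with all six balls in the jar, the beaker standing empty and upright on the bench, both clips snapped over the lid, and the gripper still pressing it at about 8 N (seal down about 2 mm); sign-off returned no verdict.

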